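# Put the glasses away in the hall box with the stayed lid

## Robot

A 7-joint arm with a two-finger parallel gripper is mounted at the origin on the work surface. World frame = base frame: x ahead of the robot, y to its left, z up, the work surface at z = 0. Lengths are in m, angles in rad, forces in N, time in s.
With the tool pointing down it reaches from about 0.35 to 0.9 m from the base axis. Payload 7.2 kg.
Tool frame: the origin (TCP) lies at the very end of the fingers, on their centre line; the grasp point (between the pads) lies 19 mm behind it; z points along the fingers, y is the line along which they close (so a half turn about z gives the same grasp; the last joint's range is limited). The gripper opens to 88 mm and grips with 3 to 60 N. Pads are 20 mm wide; open, the fingers measure 115 mm over their backs; the gripper's body (75 mm by 178 mm) begins 61 mm behind the grasp point.
Start: joints at [-1.346, 0.411, -0.013, 1.596, 0.006, 1.134, -0.082], TCP at [0.18, 0.598, 0.197] pointing down, gripper open.
Joint ranges: [-2.95, 2.95], [-0.29, 1.99], [-1.47, 1.44], [0.14, 2.54], [-1.03, 4.17], [0.13, 1.85], [-2.86, 2.86]. Speed limits (rad/s): [2.39, 2.39, 3.01, 3.01, 3.14, 3.14, 3.14].

## Interface

Orientations are given as a rotation vector (axis times angle).
In Python, from bench import status, cams, order gives the robot as it stands.
- The arm moves only by the tool play_rows, never from a script. Its argument "steps" is a list that holds one entry, the list of rows, each a list of 6 numbers: the shift along the tool's x, y, z as a fraction of full scale, then the turn, a rotation vector about the tool's x, y, z as a fraction of full scale. A call has 1 to 8 rows; each row shifts and turns the commanded pose from where the row before left it, along the tool's axes as they then stand; what a row does not reach is not made up. Full scale, the value 1, is 0.1 m for a shift and pi rad for a turn. A row lasts 1/8 s, in which the tool goes at most 62.5 mm and 10.7 degrees, less where a joint would pass 70% of its speed; a pose out of reach is approached as far as the arm can. A call with a number of a shift or a turn outside -1 to 1 is refused whole. A call with a gripper value outside its range is refused whole. "fingers" is the opening, from 0 (shut) to 1 (fully open), set as the call begins (left out, the last holds). The fingers move at their own pace and stop on an object; "squeeze" is the grip in N (left out, the last holds). Time passes only in rows, so rows that do not move let the fingers close. It gives the time, the measured TCP pose, the force, the opening and the grip force at its end, in the units of the state.
- status.observe(): the state, without advancing time (a new reading comes with each control period).
- cams.capture(name): name is "scene" or "top" or "wrist"; returns a dict with "color" (384x512x3 uint8, red, green, blue), "depth" (384x512 float32, m along the optical axis (not along the pixel's ray), 0 where there is no reading), "K" (3x3 intrinsics, pixels), "position" and "rotation" of the camera in the world; the wrist camera has in their place "mount" (4x4, takes a point from camera to tool coordinates, whose origin is the TCP and whose axes are the flange's). Camera axes: x right, y down, z forward; pixel columns grow to the right and rows downward; lengths in m; the calibration is good to about 2 mm. A picture is of the moment at which its call begins: read the wrist's pose just before it.
- order.job_done(): hands the job in; it is judged then, once.
The state is a dict: "t": time; "qpos": joint angles; "joint_velocities": joint speeds; "tau": joint torques, N m; "position": TCP position; "orientation": TCP orientation; "force": force on the tool from outside, world axes, zero at the start; "torque": the same for the moment, N m; "width": finger opening in m; "grasp_force": force on a finger pad.
Only numpy, scipy, OpenCV 4.12 (cv2) and the standard library are available. Lean on these libraries where they do the work, as an engineer would, in place of code of your own. Each camera call takes 0.05 s, during which the arm holds its last target. There are 200 camera calls.

## Task

Put the teal glasses case away in the dark wooden hall box: raise the box's lid fully, lock its brass folding stay by pushing its knee past straight onto its stop so that the lid stands by itself, and lay the case flat on the floor of the box without dropping it, clear of where the stay folds. Then break the stay's knee again and let the lid down under control, never letting it fall, until it is fully shut over the case. Leave the two jars and the bowl where they stand.

Things in the scene. Friction and masses are not known exactly. Their poses are not given: they have to be found in the camera images.
- hall_box: Fixed box of dark wood (all sizes in mm), 190 deep (x) x 300 wide (y) x 125 tall, walls and floor 12 thick (floor top at z = 12, inside 166 x 276); origin at the centre of its underside, front faces -x, towards the robot. A brass folding stay runs inside its left (+y) wall; as the lid shuts, it folds down to the floor, keeping to y above 80: lay the case lengthwise along y, centred near y = -25
- lid (a joint): Lid angle (rad): 0 shut, 1.42 fully up, stopped by the straight stay; 1.41 when the stay is locked. Wooden lid, 0.6 to 0.85 kg, 215 (hinge to lip) x 310 wide x 14 thick, hinged on the box's rear top edge. Its front overhangs the box by 25, so a fingertip fits under this lip, in front of the box, even when shut. No catch; unsupported it falls
- knee (a joint): Knee of the stay (rad): 0 folded (lid shut), 2.45 straight, 2.59 locked, on its rigid stop past straight. The knee is stiff: from about 1.8 up to straight it carries the lid by itself; folded below about 1.7 the lid falls. Lifting the lid only straightens it; going past straight, or back, takes a push of 2 to 6 N on the knob
- knee_knob (a point): Middle of the brass thumb knob on the knee, 14 diameter, 30 long along the box's y (87 to 117). Box frame: stay straight x = 38, z = 184; locked x = 43, z = 182; at the limit of carrying the lid x = 0, z = 187. To lock push it back (+x), to break draw it forward (-x). Stay bars 12 x 5, 84 each, at y = 117 to 128: from the lid 140 from its hinge, and from the box wall at x = 10, z = 105
- lid_lip (a point): Middle of the lid's front edge, at half its 14 thickness, 215 from the hinge line; box frame x = -120, z = 132 when shut. It turns with the lid; its z axis is square to the lid's top face, its -x axis points out of the edge
- lid_hinge (a point): Middle of the lid's hinge line on the box, at the lid's underside: box frame x = 95, z = 125; the line runs along the box's y. Its axes are the box's
- glasses_case: Loose hard teal glasses case, 158 long (x) x 52 wide (y) x 34 tall, rounded edges, 0.10 to 0.18 kg; origin at the centre of its underside. Starts on the table left or right of the box
- celadon_jar: Bystander: loose grey-green lidded jar, 96 diameter, 85 tall; origin under its centre
- ginger_jar: Bystander: loose blue and white ginger jar, 140 diameter, 177 tall; origin under its centre
- key_bowl: Bystander: loose white bowl, 120 diameter, 45 tall; origin under its centre
There are look-alikes about, which are no part of the job. Several things have the shape of the glasses_case; the one meant has the colours described above.

How it is judged:
By the outcome, as a careful person would: the job done as asked, in the order asked, and still so for the second after the job is handed in, with the robot touching nothing.
It also fails if it takes over 72 s, if anything falls off the work surface, if the arm or the gripper's body presses on something with over 40 N, if the wrist force passes 120 N, or if a joint passes its speed limit or range.

## Working session

There is one attempt and no reset: what is moved stays moved. The work goes in short steps, Python scripts to look and compute and a tool call to move; the robot and the scene stay as the last step left them, time stands still between calls to the robot, and variables do not carry over. Pictures are saved under pics/ and viewed, at most 10 in all, crops included, and the job is handed in when it is done.

Besides the shell and the picture viewer there is one more tool, called after "Call:" in YAML: its name, and indented under it one key for each argument. play_rows: Moves the arm, as the interface text tells. Shift numbers are shares of 0.1 m and turn numbers shares of pi rad, none past 1 either way. Its arguments: {"type":"object","properties":{"steps":{"type":"array","items":{"type":"array","items":{"type":"array","items":{"type":"number","minimum":-1,"maximum":1}}}},"fingers":{"type":"number"},"squeeze":{"type":"number"}},"required":["steps"]}

```bash
ls; mkdir -p pics; python3 - <<'E'
from bench import status,cams,order
import cv2,numpy as np
s=status.observe()
for k,v in s.items(): print(k,np.round(v,4))
a=cams.capture("scene");b=cams.capture("top")
np.savez("c0.npz",sc=a["color"],sd=a["depth"],sK=a["K"],sp=a["position"],sR=a["rotation"],tc=b["color"],td=b["depth"],tK=b["K"],tp=b["position"],tR=b["rotation"])
for c in(a,b): print(c["K"],c["position"],c["rotation"])
cv2.imwrite("pics/a.png",cv2.resize(a["color"][:,:,::-1],(800,600)));cv2.imwrite("pics/b.png",cv2.resize(b["color"][:,:,::-1],(800,600)))
E
```

```text
pics
t 0.0
qpos [-1.3462  0.4119 -0.0127  1.597   0.0056  1.1343 -0.0822]
joint_velocities [ 0.0002 -0.0022  0.0002 -0.001   0.001   0.0015  0.0002]
tau [-1.00000e-04 -5.87956e+01  6.41700e-01 -2.91079e+01 -5.37000e-02
  1.82000e-02  1.00000e-04]
position [0.1803 0.5979 0.1961]
orientation [-4.5830e-01 -3.1079e+00  2.4000e-03]
force [ 0.6395 -0.1194  0.1087]
torque [ 0.0082 -0.0346  0.0022]
grasp_force 0.0
width 0.0876
[[482.46046212   0.         251.74450568]
 [  0.         482.46046212 198.98341899]
 [  0.           0.           1.        ]] [ 1.07291877 -0.92734259  1.2344289 ] [-2.29741593 -0.56706478  0.25406562]
[[464.38346085   0.         251.61442628]
 [  0.         464.38346085 195.48231443]
 [  0.           0.           1.        ]] [0.25469391 0.05186789 1.50743282] [-2.1578514   2.10320905 -0.20911094]
```

View pics/a.png

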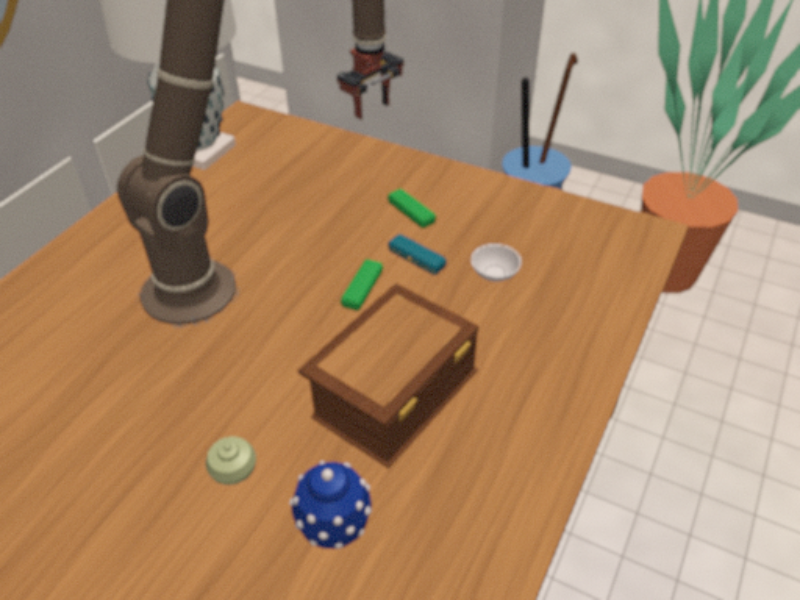

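View pics/b.png

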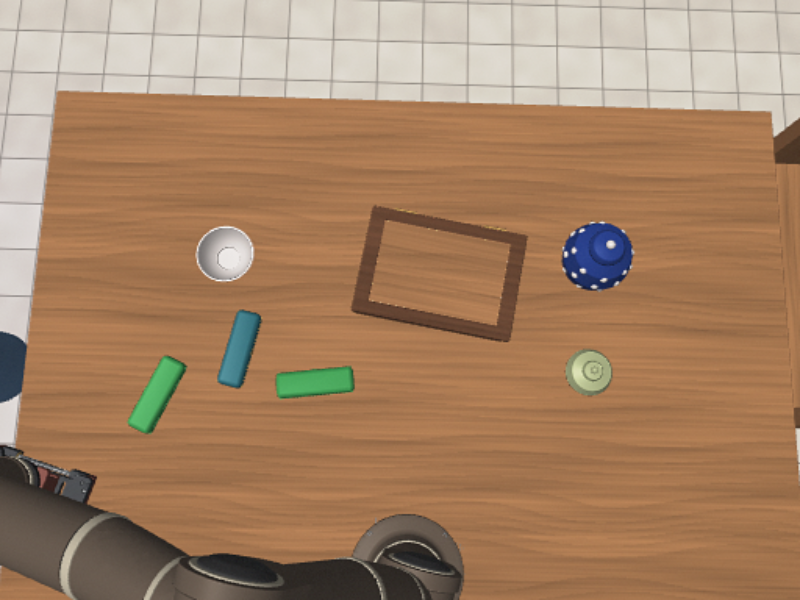

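The top picture (800x600 px) has three case-shaped things: teal at (239,348), green at (157,394) and green at (315,382). The teal one fits the description. The box is at (440,272), the bowl at (225,254), the ginger jar at (598,256) and the celadon jar at (589,372). Next I measure, and make a crop to confirm the case.

```bash
cat > h.py <<'E'
import numpy as np,cv2
from scipy.spatial.transform import Rotation as R
from bench import status,cams
def cloud(c,d,K,p,r):
    r=np.array(r); M=R.from_rotvec(r).as_matrix() if r.ndim==1 else r
    v,u=np.mgrid[:d.shape[0],:d.shape[1]]
    P=np.stack([(u-K[0,2])/K[0,0]*d,(v-K[1,2])/K[1,1]*d,d],-1)@M.T+p
    P[d==0]=np.nan
    return P
def shot(n):
    c=cams.capture(n); return c["color"],cloud(c["color"],c["depth"],c["K"],c["position"],c["rotation"])
def rect(P,m):
    q=P[m][:,:2].astype(np.float32); (c,s,a)=cv2.minAreaRect(q*1000)
    return np.round(c,1),np.round(s,1),round(a,2)
E
python3 - <<'E'
from h import *
z=np.load("c0.npz")
for n in "ts":
    P=cloud(z[n+"c"],z[n+"d"],z[n+"K"],z[n+"p"],z[n+"R"]);c=z[n+"c"].astype(int)
    H=P[...,2]; hsv=cv2.cvtColor(z[n+"c"],cv2.COLOR_RGB2HSV)
    print(n,"table",np.nanmedian(H[(abs(H)<.02)]))
    L=(H>.125)&(H<.15)&(P[...,0]>.3)&(abs(P[...,1])<.25)
    k=cv2.connectedComponentsWithStats(cv2.erode(L.astype(np.uint8),np.ones((2,2))))
    i=1+np.argmax(k[2][1:,4]); m=k[1]==i; print("lid",rect(P,m),np.median(H[m]))
    T=(hsv[...,0]>92)&(hsv[...,0]<106)&(hsv[...,1]>150)&(H>.02)&(H<.05)&(P[...,0]>.1)
    k=cv2.connectedComponentsWithStats(T.astype(np.uint8)); 
    i=1+np.argmax(k[2][1:,4]); m=k[1]==i; print("case",rect(P,m),np.percentile(H[m],[5,50,95]),k[2][i])
    O=(H>.01)&(H<.3)&(P[...,0]>.25)&(P[...,0]<1.1)
    k=cv2.connectedComponentsWithStats(O.astype(np.uint8))
    for i in range(1,k[0]):
        if k[2][i,4]>150: m=k[1]==i; print(k[2][i],rect(P,m),np.nanmax(H[m]))
cv2.imwrite("pics/c.png",cv2.resize(z["tc"][180:290,70:240,::-1],(680,440)))
E
```

```text
t table -0.0013367751991348875
lid (array([577.5, -51.7]), array([306.7, 215.5]), 80.14) 0.1380716210316797
case (array([423.1, 331.5]), array([ 7.4, 61. ]), 76.99) [0.02240221 0.02853422 0.03553361] [156 217   7  19  35]
[ 225  132  112   87 7080] (array([581.7, -50.6]), array([310.4, 223.7]), 80.19) 0.14830002125750052
[ 360  141   46   46 1589] (array([ 634.1, -368.7]), array([144.5, 130.4]), 35.11) 0.17939919784357716
[126 145  36  35 734] (array([627.5, 390. ]), array([115.2, 114.9]), 2.35) 0.0509393798389457
[139 198  29  51 825] (array([433.4, 351.7]), array([ 54.2, 158.1]), 77.21) 0.04346406767280442
[362 223  30  30 700] (array([ 403. , -361.4]), array([93.2, 90.8]), 2.29) 0.08868839628867375
[ 82 228  37  50 875] (array([335.6, 512.5]), array([ 56.2, 158.1]), 65.75) 0.04317347269365546
[176 234  51  21 813] (array([368.7, 194.5]), array([ 53.8, 158. ]), 7.0) 0.042243612488347626
s table 0.0006371016997048784
lid (array([585.8, -51.3]), array([311.2, 218.9]), 80.05) 0.14019181725108942
case (array([443.4, 346.4]), array([ 49.2, 143.5]), 76.94) [0.02531924 0.03373194 0.039502
[... 309 characters left out ...]
1700968496732267
[247 120  32  25 397] (array([339.8, 510.5]), array([ 73.8, 165.6]), 55.61) 0.04506211665938675
[248 149  38  26 489] (array([435.5, 351.5]), array([ 60., 163.]), 78.51) 0.042561095193925036
[301 156  32  24 498] (array([628.5, 392.4]), array([115.4, 126.2]), 16.19) 0.052309943329402975
[217 165  29  33 490] (array([371.7, 193.2]), array([ 54.6, 167. ]), 7.22) 0.042083629483379514
[ 190  181  116  116 7877] (array([540.7, -37.2]), array([325.2, 314.1]), 79.71) 0.14847289856898072
[131 279  33  31 789] (array([ 409.4, -363.3]), array([94.7, 87.6]), 68.38) 0.08847654579054898
[ 185  295   53   56 2248] (array([ 641.9, -350.7]), array([185.4, 130.8]), 85.45) 0.17892836533266965
```

View pics/c.png

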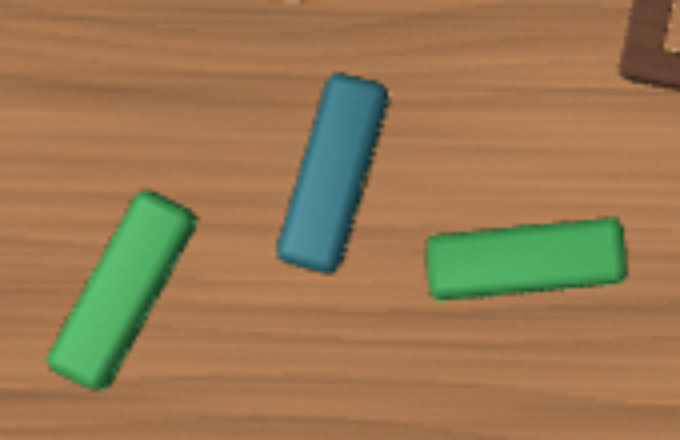

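The crop shows one teal case at (333,172), with green look-alikes at (122,290) and (527,258), so the teal one at world (0.434, 0.351) is mine. Next I check the gripper's shape and write a move helper.

```bash
cat >> h.py <<'E'
YAW=np.radians(-9.9); O=np.array([.592,-.0535,0])
B=R.from_euler('z',YAW).as_matrix()
def w2b(p): return (np.asarray(p)-O)@B
def b2w(p): return O+B@np.asarray(p,float)
def ori(tau,yaw=0.):   # tau deg: 90 = down, 0 = along box +x; yaw about box z
    t=np.radians(tau); z=np.array([np.cos(t),0,-np.sin(t)]); y=np.array([np.sin(t),0,np.cos(t)])
    return R.from_matrix(B@R.from_euler('z',yaw,degrees=True).as_matrix()@np.stack([np.cross(y,z),y,z],1))
def rows(targets,start=None):
    """targets: (pos world, R, n rows)"""
    s=status.observe(); p=np.array(s["position"]); q=R.from_rotvec(s["orientation"])
    if start: p,q=start
    for (P,Q,n) in targets:
        P=np.asarray(P); dv=(q.inv()*Q).as_rotvec()
        print(f"  dist {1000*np.linalg.norm(P-p):.0f}mm turn {np.degrees(np.linalg.norm(dv)):.1f}deg")
        for i in range(n):
            Pi=P if i==n-1 else p+(P-p)/(n-i)
            sh=np.round(q.inv().apply(Pi-p)/.1,2); dv=(q.inv()*Q).as_rotvec()/(n-i)
            tn=np.round(dv/np.pi,3)
            print("["+",".join(f"{v:g}" for v in list(sh)+list(tn))+"],")
            p=p+q.apply(sh*.1); q=q*R.from_rotvec(tn*np.pi)
def st():
    s=status.observe(); q=R.from_rotvec(s["orientation"]); M=B.T@q.as_matrix()
    print("t",round(s["t"],2),"box",np.round(w2b(s["position"])*1000,1),"tau",round(np.degrees(np.arctan2(-M[2,2],M[0,2])),1),"ty",np.round(M[:,1],3),"F(box)",np.round(B.T@s["force"],1),"w",round(s["width"],4),"gf",s["grasp_force"],"q",np.round(s["qpos"],2))
E
python3 - <<'E'
from h import *
c=cams.capture("wrist"); print(np.round(c["mount"],3),c["K"])
z=np.load("c0.npz"); s=status.observe(); q=R.from_rotvec(s["orientation"])
for n in "ts":
    P=cloud(z[n+"c"],z[n+"d"],z[n+"K"],z[n+"p"],z[n+"R"]).reshape(-1,3)
    T=q.inv().apply(P-s["position"])*1000
    for a in range(0,-200,-20):
        m=(T[:,2]<=a)&(T[:,2]>a-20)&(abs(T[:,0])<130)&(abs(T[:,1])<130)
        if m.sum(): print(n,a,m.sum(),np.round(T[m][:,:2].min(0)),np.round(T[m][:,:2].max(0)))
rows([(b2w([-.22,0,.32]),ori(60),11)])
E
```

```text
[[ 0.001 -0.96  -0.281  0.077]
 [ 1.     0.001 -0.001  0.001]
 [ 0.001 -0.281  0.96  -0.187]
 [ 0.     0.     0.     1.   ]] [[296.42856304   0.         254.62913922]
 [  0.         296.42856304 204.25193559]
 [  0.           0.           1.        ]]
t -40 1 [-6. 42.] [-6. 42.]
t -100 59 [-33. -83.] [11. 73.]
t -120 222 [-33. -90.] [ 8. 72.]
t -140 319 [-33. -92.] [ 6. 65.]
t -160 31 [-21. -43.] [ -1. -36.]
t -180 105 [-36. -43.] [-4.  1.]
s -20 29 [-15. -57.] [18. 55.]
s -40 46 [-14. -59.] [18. 53.]
s -60 47 [-18. -59.] [13. 58.]
s -80 41 [-16. -60.] [20. 61.]
s -100 91 [-37. -87.] [38. 79.]
s -120 179 [-43. -90.] [32. 89.]
s -140 305 [-37. -95.] [34. 88.]
s -160 84 [-27. -45.] [23. 18.]
s -180 99 [-36. -45.] [33. 16.]
  dist 656mm turn 87.5deg
[-0.33,-0.48,-0.11,-0.012,-0.011,0.041],
[-0.39,-0.43,-0.12,-0.012,-0.011,0.041],
[-0.45,-0.37,-0.12,-0.012,-0.011,0.041],
[-0.5,-0.31,-0.11,-0.013,-0.011,0.041],
[-0.54,-0.24,-0.11,-0.012,-0.011,0.041],
[-0.57,-0.16,-0.09,-0.012,-0.011,0.041],
[-0.58,-0.08,-0.08,-0.013,-0.011,0.041],
[-0.59,-0.01,-0.06,-0.012,-0.011,0.041],
[-0.59,0.07,-0.04,-0.013,-0.011,0.041],
[-0.58,0.15,-0.02,-0.012,-0.01,0.041],
[-0.56,0.22,0.01,-0.013,-0.011,0.041],
```

```bash
python3 - <<'E'
from h import *
z=np.load("c0.npz"); s=status.observe(); q=R.from_rotvec(s["orientation"])
n="s"
P=cloud(z[n+"c"],z[n+"d"],z[n+"K"],z[n+"p"],z[n+"R"]).reshape(-1,3)
T=q.inv().apply(P-s["position"])*1000
for a in range(-70,-126,-5):
    m=(T[:,2]<=a)&(T[:,2]>a-5)&(abs(T[:,0])<130)&(abs(T[:,1])<130)
    if m.sum(): print(a,m.sum(),np.round(T[m][:,:2].min(0)),np.round(T[m][:,:2].max(0)), "n|y|>65:",(abs(T[m][:,1])>65).sum())
E
```

```text
-70 11 [-13. -59.] [ 6. 52.] n|y|>65: 0
-75 12 [-18. -59.] [ 6. 58.] n|y|>65: 0
-80 12 [-14. -60.] [10. 51.] n|y|>65: 0
-85 11 [-16. -58.] [12. 59.] n|y|>65: 0
-90 9 [-14. -59.] [ 3. 55.] n|y|>65: 0
-95 9 [-13.  40.] [20. 61.] n|y|>65: 0
-100 2 [ 19. -73.] [38. 51.] n|y|>65: 1
-105 18 [-29. -81.] [38. 66.] n|y|>65: 10
-110 24 [-37. -87.] [17. 76.] n|y|>65: 16
-115 47 [-37. -86.] [25. 79.] n|y|>65: 19
-120 52 [-38. -86.] [27. 77.] n|y|>65: 18
-125 41 [-36. -85.] [18. 74.] n|y|>65: 12
```

Call:
play_rows:
  steps:
    - [[-0.33,-0.48,-0.11,-0.012,-0.011,0.041],[-0.39,-0.43,-0.12,-0.012,-0.011,0.041],[-0.45,-0.37,-0.12,-0.012,-0.011,0.041],[-0.5,-0.31,-0.11,-0.013,-0.011,0.041],[-0.54,-0.24,-0.11,-0.012,-0.011,0.041],[-0.57,-0.16,-0.09,-0.012,-0.011,0.041],[-0.58,-0.08,-0.08,-0.013,-0.011,0.041],[-0.59,-0.01,-0.06,-0.012,-0.011,0.041]]
  fingers: 0.68

```text
t: 1.15
position: [0.3084, 0.2239, 0.2734]
orientation: [1.595, 2.389, 0.32]
force: [0.7, -1.2, -0.2]
width: 0.0594
grasp_force: 0.0
```

Call:
play_rows:
  steps:
    - [[-0.59,0.07,-0.04,-0.013,-0.011,0.041],[-0.58,0.15,-0.02,-0.012,-0.01,0.041],[-0.56,0.22,0.01,-0.013,-0.011,0.041],[0,0,0,0,0,0]]

```text
t: 1.65
position: [0.4036, 0.1042, 0.2926]
orientation: [1.925, 2.006, 0.387]
force: [-0.7, 0.7, -0.7]
width: 0.0601
grasp_force: 0.0
```

```bash
python3 - <<'E'
from h import *
st(); s=status.observe(); c=cams.capture("wrist")
np.savez("w1.npz",c=c["color"],d=c["depth"],K=c["K"],m=c["mount"],p=s["position"],o=s["orientation"])
cv2.imwrite("pics/d.png",c["color"][:,:,::-1])
T=np.eye(4);T[:3,:3]=R.from_rotvec(s["orientation"]).as_matrix();T[:3,3]=s["position"]
M=T@c["mount"]
P=cloud(c["color"],c["depth"],c["K"],M[:3,3],M[:3,:3]); H=P[...,2]
L=(H>.13)&(H<.15)&(P[...,0]>.4)
k=cv2.connectedComponentsWithStats(L.astype(np.uint8)); i=1+np.argmax(k[2][1:,4]); m=k[1]==i
print(rect(P,m),np.median(H[m]),k[2][i])
E
```

```text
t 1.65 box [-212.7  123.   292.6] tau 65.3 ty [0.886 0.204 0.417] F(box) [-0.8  0.5 -0.7] w 0.0601 gf 0.0 q [-0.26 -0.29 -0.27  2.2   0.22  0.87 -0.61]
(array([587.7,  -0.9]), array([214.3, 216.4]), 80.15) 0.13889850836552486 [  240   163   150   143 13262]
```

View pics/d.png

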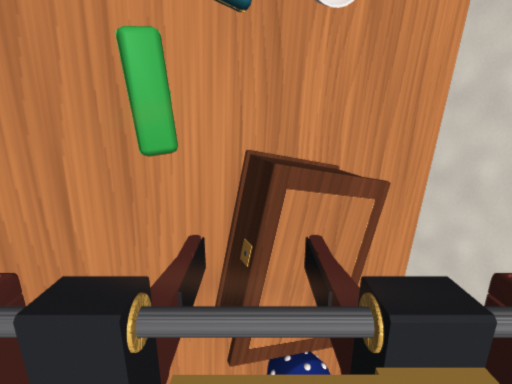

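The wrist picture shows the lid from about (250,155) to (385,185) at its left end, a green case at (148,90), and the fingers at (200,245) and (315,245). The arm hit the q2 limit, so I fit its kinematics and use that to choose reachable poses.

```bash
cat > kin.py <<'E'
import numpy as np
from scipy.spatial.transform import Rotation as R
LO=np.array([-2.95,-.29,-1.47,.14,-1.03,.13,-2.86]);HI=np.array([2.95,1.99,1.44,2.54,4.17,1.85,2.86])
def fk(q,p,s):
    h,L1,L2,L3,e,f,c=p
    A=lambda ax,a:R.from_euler(ax,a)
    r=A('z',s[0]*q[0]);x=np.array([0,0,h])
    r=r*A('y',q[1]); x=x+r.apply([e,0,L1]); r=r*A('z',s[1]*q[2])*A('y',q[3]); x=x+r.apply([-e,0,L2])
    r=r*A('z',s[2]*q[4])*A('y',q[5]); x=x+r.apply([f,0,L3]); r=r*A('z',s[3]*q[6]+c)
    return x,r
E
python3 - <<'E'
from h import *; from kin import *
import itertools
from scipy.optimize import least_squares
q0=[-1.3462,.4119,-.0127,1.597,.0056,1.1343,-.0822];p0=[.1803,.5979,.1961];o0=[-.4583,-3.1079,.0024]
s=status.observe(); D=[(q0,p0,o0),(s["qpos"],s["position"],s["orientation"])]
best=[]
for sg in itertools.product([-1,1],repeat=4):
  for c0 in(0,np.pi/2,np.pi,-np.pi/2):
    def res(p):
        o=[]
        for q,x,w in D:
            X,r=fk(q,p,sg); o+=list(X-x)+list(.3*(R.from_rotvec(w).inv()*r).as_rotvec())
        return np.r_[o,1e-3*(p[0]-.33),1e-3*p[4:6]]
    u=least_squares(res,[.33,.45,.45,.35,0,0,c0]); best.append((u.cost,sg,np.round(u.x,4)))
best.sort(key=lambda b:b[0])
for b in best[:4]: print(b)
z=np.load("w1.npz"); d=z["d"];K=z["K"]
P=cloud(None,d,K,z["m"][:3,3],z["m"][:3,:3])*1000
m=(abs(P[...,0])<20)&(abs(P[...,1])<70)&(P[...,2]>-70)&(P[...,2]<30)
print("tip z max",np.percentile(P[m][:,2],[50,90,97,100]),m.sum())
E
```

```text
(np.float64(4.358931829949927e-05), (-1, -1, -1, -1), array([-5.0957, -3.4182,  3.7165, -8.1122,  3.7179,  6.3713, -4.7124]))
(np.float64(4.358931829949943e-05), (-1, -1, -1, -1), array([-5.0957, -3.4182,  3.7165, -8.1122,  3.7179,  6.3713,  1.5708]))
(np.float64(4.358931829949946e-05), (-1, -1, -1, -1), array([-5.0957, -3.4182,  3.7165, -8.1122,  3.7179,  6.3713,  1.5708]))
(np.float64(4.3589318299500397e-05), (-1, -1, -1, -1), array([-5.0957, -3.4182,  3.7165, -8.1122,  3.7179,  6.3713,  1.5708]))
tip z max [-52.62380498 -31.96380473 -27.17402574 -23.64432512] 2782
```

```bash
python3 - <<'E'
from h import *; from kin import *
from scipy.optimize import least_squares
z=np.load("w1.npz"); P=cloud(None,z["d"],z["K"],z["m"][:3,3],z["m"][:3,:3])*1000
for u,v in[(200,242),(197,250),(190,262),(312,242),(316,250),(322,262),(200,236),(330,300)]: print(u,v,np.round(P[v,u]),z["c"][v,u])
q0=[-1.3462,.4119,-.0127,1.597,.0056,1.1343,-.0822];p0=[.1803,.5979,.1961];o0=[-.4583,-3.1079,.0024]
D=[(q0,p0,o0)];s=status.observe();D.append((s["qpos"],s["position"],s["orientation"]))
sg=(-1,)*4
def res(p):
    p=np.r_[p,0,0,np.pi/2];o=[]
    for q,x,w in D:
        X,r=fk(q,p,sg); o+=list(X-x)+list(.3*(R.from_rotvec(w).inv()*r).as_rotvec())
    return np.array(o)
u=least_squares(res,[.33,.45,.45,.35]); print(np.round(u.x,4),np.round(u.fun*1000,1))
E
```

```text
200 242 [ 11. -30. -33.] [28 22 22]
197 250 [ 11. -30. -43.] [23 20 20]
190 262 [ 10. -31. -56.] [56 32 25]
312 242 [ 12.  32. -36.] [68 33 27]
316 250 [ 13.  32. -47.] [67 31 27]
322 262 [ 12.  33. -59.] [70 33 28]
200 236 [ 12. -31. -27.] [121  69  45]
330 300 [  7.  31. -82.] [52 45 43]
[0.3655 0.6545 0.398  0.6101] [-46.8   9.   -9.8   0.    0.   -0.   -1.9   3.6   9.8   0.    0.    0. ]
```

```bash
cat >> h.py <<'E'
import json
def oriv(z,y):  # box-frame directions
    z=np.array(z,float);z/=np.linalg.norm(z);y=np.array(y,float);y-=z*(y@z);y/=np.linalg.norm(y)
    return R.from_matrix(B@np.stack([np.cross(y,z),y,z],1))
def log():
    s=status.observe(); open("log.jsonl","a").write(json.dumps([list(map(float,s[k])) for k in("qpos","position","orientation")])+"\n"); st()
E
python3 - <<'E'
from h import *
log(); c=np.sqrt(.5)
for sg in(1,-1):
    rows([(b2w([-.112,.22,.25]),oriv([0,-c,-c],[0,-sg*c,sg*c]),10)])
E
```

```text
t 1.7 box [-214.   125.1  292.3] tau 65.3 ty [0.885 0.209 0.416] F(box) [ 0.5 -0.6  0.1] w 0.0598 gf 0.0 q [-0.27 -0.29 -0.27  2.2   0.22  0.88 -0.61]
  dist 146mm turn 102.9deg
[0.07,0.09,0.08,-0.007,-0.031,0.047],
[0.09,0.08,0.08,-0.007,-0.032,0.047],
[0.11,0.06,0.07,-0.007,-0.031,0.047],
[0.13,0.04,0.06,-0.007,-0.032,0.047],
[0.14,0.02,0.05,-0.007,-0.032,0.047],
[0.14,0,0.03,-0.006,-0.032,0.047],
[0.14,-0.02,0.02,-0.006,-0.031,0.048],
[0.14,-0.04,0,-0.007,-0.031,0.047],
[0.13,-0.07,-0.01,-0.006,-0.032,0.048],
[0.12,-0.08,-0.03,-0.007,-0.031,0.047],
  dist 146mm turn 99.4deg
[0.07,0.09,0.08,0.031,-0.007,-0.045],
[0.06,0.11,0.07,0.031,-0.007,-0.045],
[0.05,0.12,0.06,0.031,-0.007,-0.045],
[0.03,0.14,0.05,0.031,-0.007,-0.045],
[0.01,0.14,0.03,0.031,-0.006,-0.045],
[-0.01,0.15,0.02,0.031,-0.007,-0.045],
[-0.03,0.14,0.01,0.031,-0.007,-0.045],
[-0.05,0.14,-0.01,0.031,-0.006,-0.046],
[-0.07,0.13,-0.02,0.031,-0.007,-0.045],
[-0.08,0.11,-0.02,0.031,-0.006,-0.046],
```

Call:
play_rows:
  steps:
    - [[0.07,0.09,0.08,0.031,-0.007,-0.045],[0.06,0.11,0.07,0.031,-0.007,-0.045],[0.05,0.12,0.06,0.031,-0.007,-0.045],[0.03,0.14,0.05,0.031,-0.007,-0.045],[0.01,0.14,0.03,0.031,-0.006,-0.045]]

```text
t: 2.33
position: [0.4597, 0.1494, 0.2719]
orientation: [1.233, 2.697, -0.41]
force: [-0.1, -0.4, 0.1]
width: 0.0596
grasp_force: 0.0
```

```bash
python3 -c "
from h import *; log()"
```

```text
t 2.33 box [-165.2  177.1  271.9] tau 85.6 ty [ 0.639  0.746 -0.185] F(box) [-0.1 -0.4  0.1] w 0.0596 gf 0.0 q [-0.4   0.21 -0.27  1.75  0.32  1.38 -0.04]
```

Call:
play_rows:
  steps:
    - [[-0.01,0.15,0.02,0.031,-0.007,-0.045],[-0.03,0.14,0.01,0.031,-0.007,-0.045],[-0.05,0.14,-0.01,0.031,-0.006,-0.046],[-0.07,0.13,-0.02,0.031,-0.007,-0.045],[-0.08,0.11,-0.02,0.031,-0.006,-0.046]]

```text
t: 2.95
position: [0.5179, 0.1878, 0.2495]
orientation: [-0.225, -2.834, 1.177]
force: [-0.7, 0.1, 0.0]
width: 0.0595
grasp_force: 0.0
```

```bash
cat > fit.py <<'E'
from h import *; from kin import LO,HI
from scipy.optimize import least_squares
A=lambda ax,a:R.from_euler(ax,a)
def fk(q,p):
    d=p[:12].reshape(4,3)  # link offsets: base->2, 2->4, 4->6, 6->tcp
    r=A('z',-q[0]); x=r.apply(d[0]); r=r*A('y',q[1]); x=x+r.apply([d[1,0],d[1,1],0])
    r=r*A('z',-q[2]); x=x+r.apply([0,d[0,1]*0,d[1,2]]); r=r*A('y',q[3]); x=x+r.apply([d[2,0],d[2,1],0])
    r=r*A('z',-q[4]); x=x+r.apply([0,0,d[2,2]]); r=r*A('y',q[5]); x=x+r.apply(d[3]); r=r*A('z',-q[6]+np.pi/2)
    return x,r
def load():
    D=[[[-1.3462,.4119,-.0127,1.597,.0056,1.1343,-.0822],[.1803,.5979,.1961],[-.4583,-3.1079,.0024]]]
    return D+[json.loads(l) for l in open("log.jsonl")]
def fit():
    D=load()
    def res(p):
        o=[]
        for q,x,w in D:
            X,r=fk(q,p); o+=list(X-x)
        return np.r_[o,.02*(p-p0)]
    p0=np.array([0,0,.33,0,0,.45,0,0,.45,0,0,.33])
    u=least_squares(res,p0); return u.x,np.array(u.fun[:3*len(D)]).reshape(-1,3)
if __name__=="__main__":
    p,e=fit(); print(np.round(p.reshape(4,3),3)); print(np.round(e*1000,1))
    q,x,w=load()[-1]; print((R.from_rotvec(w).inv()*fk(q,p)[1]).as_rotvec())
E
python3 -c "
from h import *; log()"; python3 fit.py
```

```text
t 2.95 box [-114.5  225.   249.5] tau 89.5 ty [-0.012  0.705 -0.709] F(box) [-0.7 -0.   0. ] w 0.0595 gf 0.0 q [-0.57  0.65 -0.29  1.37  0.57  1.85  0.5 ]
[[ 0.006 -0.018  0.277]
 [ 0.002 -0.018  0.527]
 [-0.004 -0.009  0.443]
 [-0.002 -0.003  0.379]]
[[ 0.  -0.   0. ]
 [-0.   0.   0. ]
 [ 0.1 -0.1 -0.1]
 [-0.2  0.1  0. ]]
[-1.31838984e-16 -4.44089210e-16 -7.28583860e-17]
```

```bash
cat >> fit.py <<'E'
def ik(P,Q,p,q0,n=30,seed=0):
    """best solution near q0, within limits; returns q, pos err mm, ang err deg"""
    rng=np.random.default_rng(seed); best=None
    f=lambda q:np.r_[(lambda X,r:np.r_[(X-P)*10,(Q.inv()*r).as_rotvec()*3])(*fk(q,p)),.01*(q-q0)]
    for i in range(n):
        s=np.clip(np.array(q0)+(0 if i==0 else rng.normal(0,.3+.05*i,7)),LO+.01,HI-.01)
        u=least_squares(f,s,bounds=(LO+.01,HI-.01),max_nfev=150)
        X,r=fk(u.x,p); e=(np.linalg.norm(X-P)*1000,np.degrees((Q.inv()*r).magnitude()))
        k=e[0]+e[1]*3+.5*np.linalg.norm(u.x-q0)
        if best is None or k<best[0]: best=(k,u.x,e)
        if i==0 and k<2: break
    return best[1],best[2]
E
cat > t1.py <<'E'
from fit import *
p,_=fit(); q0=np.array(load()[-1][0]); c=np.sqrt(.5)
def show(n,P,Q,q0,N=15):
    q,e=ik(b2w(P),Q,p,q0,N); print(n,np.round(e,1),np.round(q,2)); return q
for lean in(45,35,25):
    s,c=np.sin(np.radians(lean)),np.cos(np.radians(lean)); q=q0
    print("lift lean",lean)
    for th in(0,.5,1,1.42):
        lip=np.array([.095-.215*np.cos(th),.15,.125+.215*np.sin(th)])
        q=show(th,lip,oriv([0,-s,-c],[0,c,-s]),q)
print("right side lean")
for lean in(45,30):
    s,c=np.sin(np.radians(lean)),np.cos(np.radians(lean)); q=np.array([.3,.4,0,1.6,-.5,1.1,-.5])
    for th in(0,1.,1.42):
        lip=np.array([.095-.215*np.cos(th),-.15,.125+.215*np.sin(th)])
        q=show(th,lip,oriv([0,s,-c],[0,c,s]),q)
print("knob")
for tau in(45,55,65):
    for sg in(1,):
        t=np.radians(tau); q=show(("x",tau,sg),[.045,.1,.175],ori(tau),np.array([-.1,0,0,2.,0,.8,0]))
        q=show(("y",tau,sg),[.045,.1,.175],oriv([np.cos(t),0,-np.sin(t)],[0,1,0]),np.array([-.1,0,0,2.,0,.8,1.5]))
print("flip"); 
for tau in(30,45): q=show(tau,[.045,.1,.175],ori(tau),np.array([-.1,0,0,2.,3.1,.8,0]),30)
for tau in(20,30,45): q=show(("lipflip",tau),[-.106,0,.12],ori(tau),np.array([0,-.2,0,2.4,3.1,.5,0]),30)
E
python3 t1.py
```

```text
lift lean 45
0 [0. 0.] [-0.49  0.69 -0.29  1.63  0.6   1.57  0.39]
0.5 [0. 0.] [-0.47  0.6  -0.28  1.51  0.6   1.73  0.53]
1 [0. 0.] [-0.52  0.62 -0.11  1.26  0.6   1.84  0.76]
1.42 [0. 0.] [-0.65  0.75  0.32  1.    0.46  1.84  1.06]
lift lean 35
0 [0. 0.] [-0.4   0.59 -0.32  1.7   0.55  1.42  0.44]
0.5 [0. 0.] [-0.38  0.51 -0.32  1.55  0.53  1.61  0.58]
1 [0. 0.] [-0.36  0.55 -0.28  1.29  0.57  1.77  0.75]
1.42 [0. 0.] [-0.41  0.67 -0.1   1.01  0.55  1.84  0.95]
lift lean 25
0 [0. 0.] [-0.31  0.5  -0.34  1.77  0.48  1.27  0.53]
0.5 [0. 0.] [-0.29  0.43 -0.34  1.61  0.44  1.47  0.66]
1 [0. 0.] [-0.27  0.48 -0.31  1.33  0.46  1.65  0.8 ]
1.42 [0. 0.] [-0.26  0.61 -0.27  1.04  0.5   1.77  0.93]
right side lean
0 [0. 0.] [ 1.38  0.8  -0.94  1.77 -0.12  1.14  1.98]
1.0 [0. 0.] [ 1.24  0.72 -0.99  1.38 -0.19  1.47  1.77]
1.42 [0. 0.] [ 1.06  0.8  -0.94  1.12 -0.16  1.57  1.68]
0 [0. 0.] [ 1.18  0.55 -0.74  1.85 -0.16  1.04  1.98]
1.0 [0. 0.] [ 1.05  0.51 -0.74  1.42 -0.18  1.43  1.79]
1.42 [0. 0.] [ 0.89  0.63 -0.7   1.15 -0.13  1.55  1.69]
knob
('x', 45, 1) [0. 0.] [ 0.03  0.25 -0.4   2.24  1.72  0.45 -2.07]
('y', 45, 1) [0. 0.] [ 0.02  0.25 -0.4   2.24  1.72  0.45 -0.5 ]
('x', 55, 1) [0. 0.] [-0.82  0.23  0.65  2.17  0.37  0.23 -0.73]
('y', 55, 1) [0. 0.] [-0.77  0.23  0.59  2.16  0.44  0.24  0.77]
('x', 65, 1) [0. 0.] [-0.37  0.26  0.18  1.98  0.23  0.51 -0.56]
('y', 65, 1) [0. 0.] [-0.36  0.26  0.16  1.98  0.24  0.51  1.  ]
flip
30 [0. 0.] [ 0.14  0.4  -0.64  2.41  2.25  0.91 -2.6 ]
45 [0. 0.] [-1.29  0.44  1.26  2.31  4.16  0.16  1.67]
('lipflip', 20) [73.2 15.8] [ 0.41  0.97 -1.38  2.53  1.99  1.84 -2.42]
('lipflip', 30) [51.2 11.5] [ 0.82  0.65 -1.46  2.53  1.94  1.18 -2.19]
('lipflip', 45) [13.2  3.1] [ 1.04  0.47 -1.46  2.53  1.87  0.78 -2.07]
```

```bash
cat >> h.py <<'E'
c7=np.sqrt(.5); QL=oriv([0,-c7,-c7],[0,c7,-c7])
def lift(th,s=None):
    s=.006+.009*th/1.42 if s is None else s
    return b2w([.095-.215*np.cos(th)+s*np.cos(th)-.010*np.sin(th),.0956,.125+.215*np.sin(th)-s*np.sin(th)+.0028])
E
python3 - <<'E'
from h import *
rows([(b2w([-.114,.165,.118]),QL,4),(b2w([-.114,.0956,.118]),QL,4)])
E
```

```text
dist 145mm turn 0.8deg
[-0,0.13,0.34,-0,0,0.001],
[-0,0.13,0.34,-0,0.001,0.001],
[-0,0.12,0.34,-0,0,0.001],
[-0,0.13,0.33,-0.001,0.001,0.001],
  dist 70mm turn 0.1deg
[-0,-0.12,0.12,0,-0,-0],
[-0,-0.12,0.12,0,-0,-0],
[-0,-0.13,0.13,0,-0,-0],
[-0,-0.12,0.12,0,-0,-0],
```

Call:
play_rows:
  steps:
    - [[0,0.13,0.34,0,0,0.001],[0,0.13,0.34,0,0.001,0.001],[0,0.12,0.34,0,0,0.001],[0,0.13,0.33,-0.001,0.001,0.001],[0,-0.12,0.12,0,0,0],[0,-0.12,0.12,0,0,0],[0,-0.13,0.13,0,0,0],[0,-0.12,0.12,0,0,0]]
  fingers: 1

```text
t: 3.95
position: [0.4962, 0.0575, 0.1193]
orientation: [-0.261, -2.836, 1.168]
force: [-0.1, -0.5, -1.1]
width: 0.0878
grasp_force: 0.0
```

```bash
python3 - <<'E'
from h import *
log(); s=status.observe(); c=cams.capture("wrist")
T=np.eye(4);T[:3,:3]=R.from_rotvec(s["orientation"]).as_matrix();T[:3,3]=s["position"]
M=T@c["mount"]; P=w2b(cloud(c["color"],c["depth"],c["K"],M[:3,3],M[:3,:3]))*1000; H=P[...,2]
L=(H>133)&(H<145)&(P[...,0]<110)&(P[...,0]>-140)
k=cv2.connectedComponentsWithStats(L.astype(np.uint8)); i=1+np.argmax(k[2][1:,4]); m=k[1]==i
print("lid box-frame pct x",np.percentile(P[m][:,0],[.2,99.8]),"y",np.percentile(P[m][:,1],[.2,99.8]),np.median(H[m]))
cv2.imwrite("pics/e.png",c["color"][:,:,::-1])
a=cams.capture("scene"); im=a["color"][130:270,150:330,::-1]
cv2.imwrite("pics/e.png",np.vstack([cv2.resize(c["color"][:,:,::-1],(400,300)),cv2.resize(im,(400,300),interpolation=3)]))
E
```

```text
t 3.95 box [-113.4   92.8  119.3] tau 90.1 ty [ 0.01   0.711 -0.704] F(box) [-0.  -0.5 -1.1] w 0.0878 gf 0.0 q [-0.43  0.65 -0.27  1.72  0.63  1.5   0.41]
lid box-frame pct x [-120.1674066     7.51580318] y [-147.85202558  158.61998312] 138.97408094691465
```

View pics/e.png

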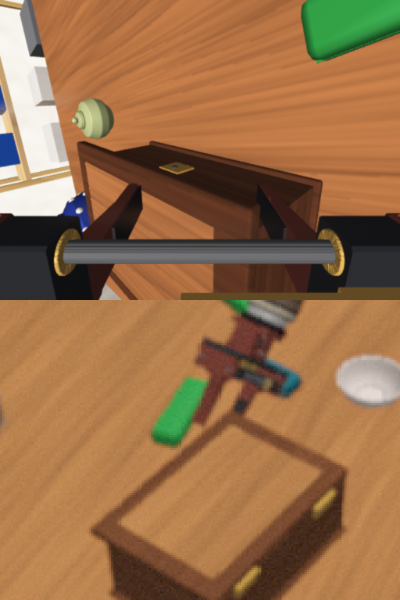

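The scene crop shows the gripper at the lid's left front corner (240,400). The wrist view has the lower finger at (275,215), in front of the box face and at the lip. I start lifting, watching the force.

```bash
sed -i 's/^YAW=.*/YAW=np.radians(-9.9); O=np.array([.5924,-.0510,0])/' h.py; python3 - <<'E'
from h import *
rows([(lift(.05),QL,2),(lift(.2),QL,2),(lift(.4),QL,4)])
print(); 
rows([(lift(t),QL,2) for t in(.6,.8,1.,1.15)],(lift(.4),QL))
E
```

```text
dist 20mm turn 0.7deg
[0,-0.04,-0.09,0.001,-0.001,-0.002],
[0.01,-0.04,-0.09,0,-0,-0.002],
  dist 32mm turn 0.1deg
[-0.02,-0.11,-0.11,0,-0,0],
[-0.02,-0.11,-0.11,0,-0,0],
  dist 41mm turn 0.1deg
[-0.03,-0.07,-0.07,0,-0,0],
[-0.03,-0.07,-0.07,0,-0,0],
[-0.03,-0.07,-0.07,0,-0,0],
[-0.02,-0.07,-0.07,0,-0,0],

  dist 40mm turn 0.0deg
[-0.1,-0.13,-0.13,0,0,0],
[-0.09,-0.12,-0.12,0,0,0],
  dist 40mm turn 0.0deg
[-0.13,-0.11,-0.11,0,0,0],
[-0.13,-0.11,-0.11,0,0,0],
  dist 39mm turn 0.0deg
[-0.16,-0.08,-0.08,0,0,0],
[-0.15,-0.09,-0.09,0,0,0],
  dist 30mm turn 0.0deg
[-0.13,-0.05,-0.05,0,0,0],
[-0.14,-0.04,-0.04,0,0,0],
```

Call:
play_rows:
  steps:
    - [[0,-0.04,-0.09,0.001,-0.001,-0.002],[0.01,-0.04,-0.09,0,0,-0.002],[-0.02,-0.11,-0.11,0,0,0],[-0.02,-0.11,-0.11,0,0,0]]

```text
t: 4.55
position: [0.4996, 0.0667, 0.1684]
orientation: [-0.236, -2.833, 1.168]
force: [-2.7, 3.5, -4.4]
width: 0.0877
grasp_force: 3.2
```

```bash
cat >> h.py <<'E'
def lidang():
    """lid angle from the scene camera: fit of points near the lid plane"""
    c,P=shot("scene"); p=w2b(P).reshape(-1,3); h=np.array([.095,0,.125])
    m=(abs(p[:,1])<.14)&(p[:,2]>.12)&(p[:,2]<.4)&(p[:,0]<.13)&(p[:,0]>-.14)
    d=p[m]-h; r=np.hypot(d[:,0],d[:,2]); a=np.arctan2(d[:,2],-d[:,0]); k=(r>.06)&(r<.217)
    b,e=np.histogram(a[k],60,(0,1.7)); i=b.argmax(); j=k&(abs(a-e[i])<.12)
    aa=np.median(a[j]-np.arcsin(np.clip(.014/r[j],-1,1))); print("lid angle~",round(aa,3),b[i],k.sum()); return aa
E
python3 -c "
from h import *; log(); lidang()"
```

```text
t 4.55 box [-111.6  100.   168.4] tau 90.0 ty [-0.006  0.709 -0.705] F(box) [-3.3  3.  -4.4] w 0.0877 gf 3.183079588925466 q [-0.43  0.6  -0.28  1.68  0.61  1.58  0.47]
lid angle~ 0.18 955 3685
```

Call:
play_rows:
  steps:
    - [[-0.03,-0.07,-0.07,0,0,0],[-0.03,-0.07,-0.07,0,0,0],[-0.03,-0.07,-0.07,0,0,0],[-0.03,-0.07,-0.07,0,0,0],[-0.1,-0.13,-0.13,0,0,0],[-0.1,-0.12,-0.12,0,0,0],[-0.13,-0.11,-0.11,0,0,0],[-0.13,-0.11,-0.11,0,0,0]]

```text
t: 5.6
position: [0.5572, 0.0568, 0.2746]
orientation: [-0.236, -2.834, 1.168]
force: [-1.1, 4.9, -3.9]
width: 0.0879
grasp_force: 3.1
```

```bash
python3 -c "
from h import *; log(); lidang()
rows([(lift(t),QL,2) for t in(.9,1.05,1.2,1.3)])"
```

```text
t 5.6 box [-53.2 100.1 274.6] tau 89.9 ty [-0.006  0.709 -0.705] F(box) [-1.9  4.6 -3.9] w 0.0879 gf 3.085627877153456 q [-0.4   0.56 -0.25  1.46  0.64  1.76  0.67]
lid angle~ 0.793 1140 4354
  dist 16mm turn 0.3deg
[-0.06,-0.05,-0.02,0.001,0,0],
[-0.06,-0.05,-0.03,0,0.001,0.001],
  dist 29mm turn 0.1deg
[-0.12,-0.06,-0.06,0,-0,-0],
[-0.13,-0.06,-0.05,0,-0,-0],
  dist 29mm turn 0.1deg
[-0.13,-0.04,-0.04,0,-0,-0],
[-0.14,-0.04,-0.05,0,-0,-0],
  dist 20mm turn 0.1deg
[-0.09,-0.02,-0.02,0,-0,-0],
[-0.1,-0.02,-0.02,0,-0,-0],
```

Call:
play_rows:
  steps:
    - [[-0.06,-0.05,-0.02,0.001,0,0],[-0.06,-0.05,-0.03,0,0.001,0.001],[-0.12,-0.06,-0.06,0,0,0],[-0.13,-0.06,-0.05,0,0,0],[-0.13,-0.04,-0.04,0,0,0],[-0.14,-0.04,-0.05,0,0,0],[-0.09,-0.02,-0.02,0,0,0],[-0.1,-0.02,-0.02,0,0,0]]

```text
t: 6.65
position: [0.6389, 0.0372, 0.3186]
orientation: [-0.246, -2.828, 1.175]
force: [-2.5, 2.7, 1.3]
width: 0.0881
grasp_force: 1.4
```

```bash
python3 -c "
from h import *; log(); lidang()
rows([(lift(t),QL,2) for t in(1.36,1.42,1.46)])"
```

```text
t 6.65 box [ 30.6  94.8 318.6] tau 90.2 ty [-0.001  0.705 -0.709] F(box) [-2.9  2.2  1.3] w 0.0881 gf 1.4103447187272877 q [-0.41  0.64 -0.13  1.21  0.67  1.83  0.86]
lid angle~ 1.295 1081 3619
  dist 13mm turn 0.2deg
[-0.06,-0.01,-0.02,-0,-0,-0],
[-0.05,-0.02,-0.02,-0.001,-0.001,-0],
  dist 12mm turn 0.1deg
[-0.06,-0,-0.01,0,0,-0],
[-0.06,-0.01,-0.01,0,0,-0],
  dist 8mm turn 0.1deg
[-0.04,-0,-0,0,0,-0],
[-0.04,-0,-0,0,0,-0],
```

Call:
play_rows:
  steps:
    - [[-0.06,-0.01,-0.02,0,0,0],[-0.05,-0.02,-0.02,0,0,0],[-0.06,0,-0.01,0,0,0],[-0.06,-0.01,-0.01,0,0,0],[-0.03,0,0,0,0,0],[0,0,0,0,0,0]]

```text
t: 7.45
position: [0.6635, 0.0338, 0.3253]
orientation: [-0.246, -2.825, 1.176]
force: [-8.9, -0.4, 0.1]
width: 0.0877
grasp_force: 3.8
```

```bash
python3 -c "
from h import *; log(); lidang()"
```

```text
t 7.45 box [ 55.5  95.8 325.3] tau 90.5 ty [-0.002  0.704 -0.71 ] F(box) [-8.7 -1.9  0.1] w 0.0877 gf 3.837212110488437 q [-0.43  0.67 -0.06  1.13  0.65  1.84  0.92]
lid angle~ 1.425 858 3356
```

```bash
cat >> h.py <<'E'
def oy(tau): t=np.radians(tau); return oriv([np.cos(t),0,-np.sin(t)],[0,1,0])
E
python3 -c "
from h import *
rows([(b2w([-.005,.0958,.325]),QL,2),(b2w([.005,.1,.20]),oy(80),6),(b2w([.008,.1,.153]),oy(80),2)])
print()
rows([(b2w([.036,.1,.153]),oy(80),5)],(b2w([.008,.1,.153]),oy(80)))
from fit import *
p,e=fit();print(np.round(p.reshape(4,3),3),abs(e).max())
for P,Q in (([.005,.1,.2],oy(80)),([.036,.1,.153],oy(80)),([.055,.1,.18],oy(55)),([.055,.1,.18],oy(50))): print(ik(b2w(P),Q,p,status.observe()['qpos']))
"
```

```text
dist 60mm turn 0.4deg
[0.3,0,0,-0.001,-0.001,0],
[0.3,0,0,-0,-0.001,0],
  dist 126mm turn 46.1deg
[-0.02,0.15,0.14,-0.042,-0.009,0.004],
[-0.01,0.13,0.16,-0.042,-0.009,0.004],
[-0,0.11,0.18,-0.041,-0.009,0.004],
[0,0.09,0.19,-0.042,-0.008,0.004],
[0.01,0.06,0.2,-0.041,-0.009,0.003],
[0.02,0.03,0.21,-0.042,-0.008,0.004],
  dist 47mm turn 0.1deg
[0.03,0,0.24,0,-0,-0],
[0.02,0,0.23,0,-0,-0],

  dist 28mm turn 0.0deg
[-0.06,-0,0.01,0,0,0],
[-0.05,0,0.01,0,0,0],
[-0.06,-0,0.01,0,0,0],
[-0.05,-0,0.01,0,0,0],
[-0.06,0,0.01,0,0,0],
[[ 0.    -0.015  0.284]
 [ 0.    -0.015  0.533]
 [-0.    -0.018  0.452]
 [-0.    -0.     0.385]] 6.0618470096251986e-05
(array([-0.07135824,  0.29652564, -0.15181744,  1.77205827,  0.13809288,
        0.91854168,  1.10970722]), (np.float64(0.0038046924382806914), np.float64(0.0015598257148429552)))
(array([-0.01279839,  0.3961737 , -0.21129861,  1.75119108,  0.1933182 ,
        0.847907  ,  1.0795183 ]), (np.float64(0.0038071448954181708), np.float64(0.001597437953677273)))
(array([-0.28297754,  0.22547251,  0.00882348,  2.09736824,  0.78756115,
        0.35512608,  0.44002212]), (np.float64(0.007290732248967216), np.float64(0.0031011432789535822)))
(array([-0.27092608,  0.21950856, -0.03530569,  2.16897627,  1.23226066,
        0.32552477, -0.01736208]), (np.float64(0.014254687852390533), np.float64(0.006171253702886357)))
```

Call:
play_rows:
  steps:
    - [[0.1,0,0,0,0,0],[0.5,0,0,0,0,0],[-0.02,0.15,0.14,-0.042,-0.009,0.004],[-0.01,0.13,0.16,-0.042,-0.009,0.004],[0,0.11,0.18,-0.041,-0.009,0.004],[0,0.09,0.19,-0.042,-0.008,0.004],[0.01,0.06,0.2,-0.041,-0.009,0.003],[0.02,0.03,0.21,-0.042,-0.008,0.004]]
  fingers: 0

```text
t: 8.5
position: [0.6164, 0.0466, 0.2013]
orientation: [0.262, 2.953, -0.017]
force: [-0.3, 0.6, -0.8]
width: 0.0112
grasp_force: 0.0
```

```bash
python3 - <<'E'
from h import *
log(); lidang()
s=status.observe(); c=cams.capture("wrist")
T=np.eye(4);T[:3,:3]=R.from_rotvec(s["orientation"]).as_matrix();T[:3,3]=s["position"]
M=T@c["mount"]; P=w2b(cloud(c["color"],c["depth"],c["K"],M[:3,3],M[:3,:3]))*1000
np.save("w3.npy",P); cv2.imwrite("pics/f.png",c["color"][:,:,::-1])
rows([(b2w([.008,.1,.153]),oy(80),3)])
E
```

```text
t 8.5 box [  6.8 100.3 201.3] tau 79.8 ty [0.004 1.    0.004] F(box) [-0.4  0.5 -0.8] w 0.0112 gf 0.0 q [-0.02  0.3  -0.21  1.77  0.16  0.92  1.09]
lid angle~ 1.419 846 3654
  dist 47mm turn 0.7deg
[0.02,0.02,0.15,-0,-0,-0.001],
[0.02,0.02,0.16,-0,-0,-0.001],
[0.02,0.02,0.15,-0.001,-0.001,-0.001],
```

View pics/f.png

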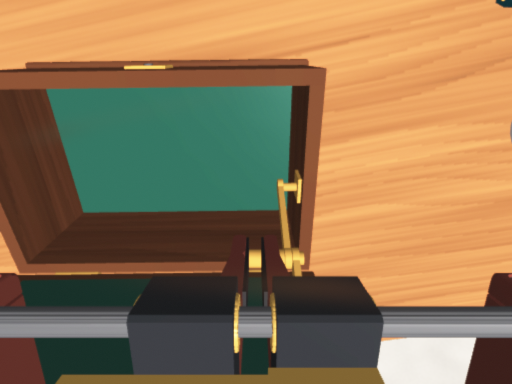

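The wrist picture shows the lid up, the open green-lined box, the stay from (290,185) to its knee at (290,258), and the knob end by the closed fingers at (255,258). I refine the box and knob from depth.

```bash
python3 - <<'E'
from h import *
P=np.load("w3.npy").reshape(-1,3); x,y,z=P.T
r=(z>118)&(z<131)&(y>-200)&(y<200)&(x<110)&(x>-130)
a=r&(abs(y)<100)&(x<-60); print("front rim x",np.percentile(P[a][:,0],[1,99]),np.median(P[a][:,2]))
b=r&(x>-60)&(x<40)&(y>100); print("left rim y",np.percentile(P[b][:,1],[1,99]),b.sum())
g=np.load("w3.npy"); 
for u,v in[(255,255),(255,262),(268,258),(285,258),(292,258),(296,185),(283,187)]: print(u,v,np.round(g[v,u]))
E
```

```text
front rim x [-94.77894108 -82.83547913] 124.78246919849408
left rim y [117.96320739 150.71284012] 1682
255 255 [ 30.  96. 187.]
255 262 [ 34.  96. 191.]
268 258 [-14. 102. 251.]
285 258 [ 31. 118. 190.]
292 258 [ 33. 124. 188.]
296 185 [  7. 136. 107.]
283 187 [  9. 123. 108.]
```

Call:
play_rows:
  steps:
    - [[0.02,0.02,0.15,0,0,-0.001],[0.02,0.02,0.16,0,0,-0.001],[0.02,0.02,0.15,0,0,-0.001],[-0.06,0,0.01,0,0,0],[-0.06,0,0.01,0,0,0],[-0.04,0,0.01,0,0,0]]

```text
t: 9.35
position: [0.6345, 0.0495, 0.1537]
orientation: [0.248, 2.96, -0.023]
force: [-3.0, 1.8, -1.3]
width: 0.0005
grasp_force: 1.3
```

```bash
python3 -c "
from h import *; log(); lidang()"
```

```text
t 9.35 box [ 24.2 106.2 153.7] tau 80.2 ty [-0.005  1.    -0.001] F(box) [-3.3  1.3 -1.3] w 0.0005 gf 1.342734508216381 q [-0.04  0.38 -0.2   1.77  0.19  0.85  1.07]
lid angle~ 1.42 810 4003
```

Call:
play_rows:
  steps:
    - [[0.02,-0.06,0,0,0,0],[-0.06,0,0.01,0,0,0],[-0.04,0,0.01,0,0,0],[-0.03,0,0.01,0,0,0]]

```text
t: 9.9
position: [0.6395, 0.0412, 0.1516]
orientation: [0.25, 2.97, -0.027]
force: [-29.0, 0.2, 19.1]
width: -0.0001
grasp_force: 12.7
```

```bash
python3 -c "
from h import *; log(); lidang()"
```

```text
t 9.9 box [ 30.5  99.  151.6] tau 80.7 ty [-0.005  1.    -0.005] F(box) [-28.6  -4.8  19.1] w -0.0001 gf 12.716531753540039 q [-0.02  0.39 -0.2   1.75  0.18  0.86  1.09]
lid angle~ 1.422 823 3957
```

Call:
play_rows:
  steps:
    - [[0.1,0,0,0,0,0],[0.2,0,0,0,0,0],[0.1,0,-0.2,0,0,0],[0,0,-0.3,0,0,0]]

```text
t: 10.45
position: [0.5968, 0.0496, 0.1951]
orientation: [0.248, 2.96, -0.024]
force: [-0.6, -0.3, 0.1]
width: 0.0005
grasp_force: 0.0
```

```bash
cat >> h.py <<'E'
def wrist():
    s=status.observe(); c=cams.capture("wrist")
    T=np.eye(4);T[:3,:3]=R.from_rotvec(s["orientation"]).as_matrix();T[:3,3]=s["position"]
    M=T@c["mount"]; return c["color"],w2b(cloud(c["color"],c["depth"],c["K"],M[:3,3],M[:3,:3]))*1000
def bar():
    c,P=wrist(); h=cv2.cvtColor(c,cv2.COLOR_RGB2HSV); x,y,z=P[...,0],P[...,1],P[...,2]
    m=(h[...,1]>120)&(h[...,0]>15)&(h[...,0]<32)&(y>116)&(y<130)&(z>110)&(z<176)
    if m.sum()<10: print("bar pts",m.sum()); return
    a=np.arctan2(x[m]-10,z[m]-105); print("lower bar front-edge tilt",np.round(np.percentile(a,[10,50,90]),3),m.sum(),"straight axis .341 locked .406")
E
python3 - <<'E'
from h import *
log(); lidang(); bar()
c,P=wrist(); cv2.imwrite("pics/g.png",c[150:384,150:400,::-1])
g=np.load("w3.npy"); m=(g[...,1]>116)&(g[...,1]<130)&(g[...,2]>110)&(g[...,2]<176)&(g[...,0]>-20)&(g[...,0]<60); print("before",np.median(np.arctan2(g[m][:,0]-10,g[m][:,2]-105)),m.sum())
m=(P[...,1]>116)&(P[...,1]<130)&(P[...,2]>110)&(P[...,2]<176)&(P[...,0]>-20)&(P[...,0]<60); print("after",np.median(np.arctan2(P[m][:,0]-10,P[m][:,2]-105)),m.sum())
E
```

```text
t 10.45 box [-13.   99.8 195.1] tau 80.1 ty [-0.006  1.    -0.002] F(box) [-0.5 -0.4  0.1] w 0.0005 gf 0.0 q [-0.03  0.28 -0.22  1.81  0.16  0.91  1.08]
lid angle~ 1.414 931 3611
lower bar front-edge tilt [-0.103  0.276  0.33 ] 389 straight axis .341 locked .406
before 0.1919090197762942 435
after 0.279647929203656 407
```

```bash
cat >> h.py <<'E'
def down(a): # tool down, tool y at box-frame angle a deg
    a=np.radians(a); return oriv([0,0,-1],[np.cos(a),np.sin(a),0])
CASE=np.array([.4345,.3515]); 
E
python3 -c "
from h import *
rows([(b2w([-.09,.1,.25]),down(88),2),([.4345,.3515,.13],down(87.1),6)])
print(); rows([([.4345,.3515,.02],down(87.1),4)],([.4345,.3515,.13],down(87.1)))
"
```

```text
dist 95mm turn 10.4deg
[0.34,0,-0.33,0.001,0.028,0.006],
[0.37,-0.01,-0.3,0,0.028,0.007],
  dist 325mm turn 0.8deg
[0.24,0.44,0.2,0,0,0.001],
[0.24,0.44,0.2,0,0,0.001],
[0.25,0.44,0.2,0,0,0.001],
[0.24,0.44,0.2,0,0,0.001],
[0.25,0.44,0.2,0,0,0],
[0.25,0.44,0.2,0,0,0.001],

  dist 110mm turn 0.0deg
[0,0,0.27,0,0,0],
[0,0,0.28,0,0,0],
[0,0,0.28,0,0,0],
[0,0,0.27,0,0,0],
```

Call:
play_rows:
  steps:
    - [[0.34,0,-0.33,0,0.028,0.006],[0.37,-0.01,-0.3,0,0.028,0.007],[0.24,0.44,0.2,0,0,0.001],[0.24,0.44,0.2,0,0,0.001],[0.25,0.44,0.2,0,0,0.001],[0.24,0.44,0.2,0,0,0.001],[0.25,0.44,0.2,0,0,0],[0.25,0.44,0.2,0,0,0.001]]
  fingers: 1

```text
t: 11.6
position: [0.432, 0.3533, 0.1279]
orientation: [-0.352, -3.118, -0.003]
force: [0.9, 0.1, 0.9]
width: 0.0773
grasp_force: 0.0
```

```bash
python3 - <<'E'
from h import *
log(); lidang()
c,P=wrist(); h=cv2.cvtColor(c,cv2.COLOR_RGB2HSV); W=O+(P/1000)@B.T
m=(h[...,0]>92)&(h[...,0]<106)&(h[...,1]>140)&(W[...,2]>.024)&(W[...,2]<.045)
k=cv2.connectedComponentsWithStats(m.astype(np.uint8)); i=1+np.argmax(k[2][1:,4]); m=k[1]==i
print(rect(W,m),np.median(W[m][:,2]),k[2][i], status.observe()["position"])
cv2.imwrite("pics/h.png",c[:,:,::-1])
E
```

```text
t 11.6 box [-227.5  370.7  127.9] tau 90.2 ty [0.052 0.999 0.002] F(box) [0.9 0.2 0.9] w 0.0773 gf 0.0 q [-0.48  0.4  -0.37  1.82  0.17  0.96  0.42]
lid angle~ 1.414 928 3421
(array([431.1, 355.8]), array([ 49.2, 146.8]), 77.25) 0.03319538209967496 [ 224  128   52  145 6886] [0.42806165 0.35721569 0.12652873]
```

View pics/h.png

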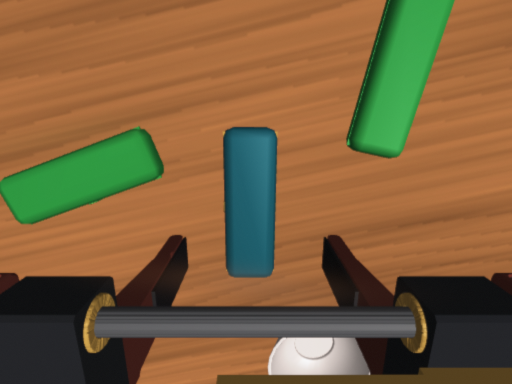

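The wrist picture shows the teal case at (250,200), centred between the fingers, with green look-alikes at (82,175) and (400,80). I re-measure now that the arm has settled.

```bash
cat >> h.py <<'E'
def case(zlo=.024,zhi=.045):
    c,P=wrist(); h=cv2.cvtColor(c,cv2.COLOR_RGB2HSV); W=O+(P/1000)@B.T
    m=(h[...,0]>92)&(h[...,0]<106)&(h[...,1]>140)&(W[...,2]>zlo)&(W[...,2]<zhi)
    k=cv2.connectedComponentsWithStats(m.astype(np.uint8)); i=1+np.argmax(k[2][1:,4]); m=k[1]==i
    r=rect(W,m); q=cv2.minAreaRect(P[m][:,:2].astype(np.float32)); print("case world",r,"box",np.round(q[0],1),np.round(q[1],1),round(q[2],1),"z",np.median(W[m][:,2])); return c,P
E
python3 - <<'E'
from h import *
case(); st()
rows([([.432,.3545,.03],down(87.1),4),([.432,.3545,.012],down(87.1),2)])
E
```

```text
case world (array([431.8, 355.5]), array([ 49.2, 148.5]), 77.3) box [-228.1  372.9] [ 49.2 148.5] 87.2 z 0.033249049813862175
t 11.75 box [-229.7  371.4  127.3] tau 90.4 ty [0.046 0.999 0.001] F(box) [ 0.8  0.4 -0.2] w 0.0867 gf 0.0 q [-0.48  0.4  -0.38  1.82  0.17  0.96  0.43]
  dist 97mm turn 0.5deg
[-0.01,0,0.24,0,-0.001,0],
[-0,0,0.24,0,-0,0],
[-0.01,0,0.25,0,-0.001,0.001],
[-0,0.01,0.24,0,-0,0],
  dist 18mm turn 0.1deg
[-0,-0,0.09,0,-0,0],
[-0,-0,0.09,0,-0,0],
```

Call:
play_rows:
  steps:
    - [[-0.01,0,0.24,0,-0.001,0],[0,0,0.24,0,0,0],[-0.01,0,0.25,0,-0.001,0.001],[0,0,0.24,0,0,0],[0,0,0.09,0,0,0],[0,0,0.09,0,0,0],[0,0,0,0,0,0]]

```text
t: 12.62
position: [0.4344, 0.3514, 0.0143]
orientation: [0.356, 3.119, 0.002]
force: [0.1, 0.4, -0.2]
width: 0.0876
grasp_force: 0.0
```

Call:
play_rows:
  steps:
    - [[0,0,0,0,0,0],[0,0,0,0,0,0],[0,0,0,0,0,0],[0,0,0,0,0,0],[0,0,0,0,0,0]]
  fingers: 0.3
  squeeze: 20

```text
t: 13.25
position: [0.4341, 0.3517, 0.0144]
orientation: [0.355, 3.119, 0.002]
force: [-0.4, 0.3, 0.3]
width: 0.0414
grasp_force: 0.0
```

```bash
python3 -c "
from h import *; log(); s=status.observe(); print(s['position'])"
```

```text
t 13.25 box [-225.2  369.5   14.4] tau 89.9 ty [0.054 0.999 0.002] F(box) [-0.4  0.2  0.3] w 0.0414 gf 0.0 q [-0.52  0.55 -0.33  1.91  0.26  0.73  0.35]
[0.43408379 0.35173922 0.01443466]
```

The fingers closed to 41 mm with no contact, so the real fingertips end about 22 mm short of the reported TCP, as both cameras showed. I open, go lower and grip again.

Call:
play_rows:
  steps:
    - [[0,0,-0.05,0,0,0],[0,0,0,0,0,0],[0,0,0,0,0,0],[0,0,0,0,0,0],[0,0,0.1,0,0,0],[0,0,0.1,0,0,0],[0,0,0.06,0,0,0]]
  fingers: 1

```text
t: 14.12
position: [0.4337, 0.3513, -0.0078]
orientation: [0.356, 3.12, 0.0]
force: [-0.3, -0.2, 0.2]
width: 0.0875
grasp_force: 0.0
```

Call:
play_rows:
  steps:
    - [[0,0,0,0,0,0],[0,0,0,0,0,0],[0,0,0,0,0,0],[0,0,0,0,0,0],[0,0,0,0,0,0]]
  fingers: 0.4
  squeeze: 20

```text
t: 14.75
position: [0.4344, 0.352, -0.0063]
orientation: [0.356, 3.118, 0.003]
force: [1.0, 1.2, 1.4]
width: 0.0521
grasp_force: 20.0
```

```bash
python3 -c "
from h import *; log(); s=status.observe(); print(s['position'])"
```

```text
t 14.75 box [-225.   369.8   -6.3] tau 89.8 ty [0.054 0.999 0.002] F(box) [0.8 1.3 1.4] w 0.0521 gf 20.000848174095154 q [-0.53  0.58 -0.31  1.92  0.27  0.68  0.34]
[ 0.43437879  0.35197388 -0.00629887]
```

```bash
python3 -c "
from h import *
s=status.observe()
rows([(s['position']+[0,0,.1],down(87.1),2),(b2w([-.16,.0,.17]),down(90),8),(b2w([-.08,0,.17]),down(90),2)])
from fit import *
p,e=fit();print(abs(e).max())
print(ik(b2w([.0,0,.17]),down(90),p,s['qpos']),ik(b2w([.0,0,.006]),down(90),p,s['qpos']))
"
```

```text
dist 100mm turn 0.3deg
[-0,0,-0.5,0,0,-0.001],
[-0,0,-0.5,0.001,0.001,-0],
  dist 383mm turn 2.9deg
[-0.11,-0.46,-0.09,-0,-0,-0.002],
[-0.1,-0.46,-0.1,-0,-0,-0.002],
[-0.1,-0.46,-0.09,-0,-0,-0.002],
[-0.1,-0.46,-0.1,-0,-0,-0.002],
[-0.09,-0.46,-0.09,-0,-0,-0.002],
[-0.09,-0.46,-0.1,-0,-0,-0.002],
[-0.09,-0.46,-0.09,-0,-0,-0.002],
[-0.08,-0.46,-0.1,-0,-0,-0.002],
  dist 80mm turn 0.1deg
[-0.4,0,0,-0,-0,-0],
[-0.4,0.01,0,-0,-0,-0],
4.627754032016096e-05
(array([ 0.1746256 ,  0.39587658, -0.22587458,  1.6935485 ,  0.09900039,
        1.06332181,  1.31546291]), (np.float64(0.003253241862178369), np.float64(0.0013483523206550135))) (array([ 0.23915967,  0.6056003 , -0.32045322,  1.81952724,  0.26384493,
        0.75824488,  1.17709882]), (np.float64(0.0029023713005367313), np.float64(0.0013541654190088494)))
```

Call:
play_rows:
  steps:
    - [[0,0,-0.25,0,0,0],[0,0,-0.5,0,0,0],[0,0,-0.25,0,0,0],[-0.11,-0.46,-0.09,0,0,-0.002],[-0.1,-0.46,-0.1,0,0,-0.002],[-0.1,-0.46,-0.09,0,0,-0.002],[-0.1,-0.46,-0.1,0,0,-0.002]]

```text
t: 15.62
position: [0.4337, 0.1613, 0.1314]
orientation: [0.316, 3.123, 0.001]
force: [0.7, -0.6, -0.8]
width: 0.0519
grasp_force: 20.0
```

Call:
play_rows:
  steps:
    - [[-0.09,-0.46,-0.09,0,0,-0.002],[-0.09,-0.46,-0.1,0,0,-0.002],[-0.09,-0.46,-0.09,0,0,-0.002],[-0.08,-0.46,-0.1,0,0,-0.002],[-0.4,0,0,0,0,0],[-0.4,0.01,0,0,0,0],[0,0,0,0,0,0],[0,0,0,0,0,0]]

```text
t: 16.62
position: [0.5109, -0.0371, 0.1687]
orientation: [0.277, 3.129, 0.002]
force: [-0.6, 0.3, -2.7]
width: 0.0518
grasp_force: 20.0
```

```bash
python3 - <<'E'
from h import *
log(); lidang(); c,P=case(.19,.23); cv2.imwrite("pics/i.png",c[:,:,::-1])
x,y,z=P[...,0],P[...,1],P[...,2]
a=(abs(y)<80)&(x<-60)&(x>-110)&(z>118)&(z<131); print("front rim x",np.percentile(P[a][:,0],[1,99]))
st(); rows([(b2w([0.,0,.17]),down(90),3),(b2w([0.,0,.1]),down(90),3)])
E
```

```text
t 16.62 box [-82.6  -0.4 168.7] tau 90.0 ty [0.004 1.    0.001] F(box) [-0.6  0.2 -2.7] w 0.0518 gf 19.99906986951828 q [ 0.15  0.26 -0.21  1.89  0.06  1.    1.31]
lid angle~ 1.415 921 3887
case world (array([489. , -31.6]), array([ 52.3, 109.9]), 79.41) box [-105.2    1.3] [ 52.3 109.9] 89.3 z 0.2084426780199336
front rim x [-95.04598066 -82.74640235]
t 16.73 box [-82.6  -0.4 169.1] tau 89.9 ty [0.004 1.    0.001] F(box) [ 0.3 -0.4 -1.3] w 0.0519 gf 19.99893218278885 q [ 0.15  0.26 -0.21  1.89  0.06  1.    1.31]
  dist 83mm turn 0.2deg
[-0.28,0,-0,0,0,-0],
[-0.27,0,-0,0,0,-0.001],
[-0.28,0.01,-0.01,0,0.001,-0],
  dist 70mm turn 0.1deg
[0,-0,0.23,0,-0,-0],
[0,-0,0.24,0,-0,-0],
[0,-0.01,0.23,0,-0,-0],
```

View pics/i.png

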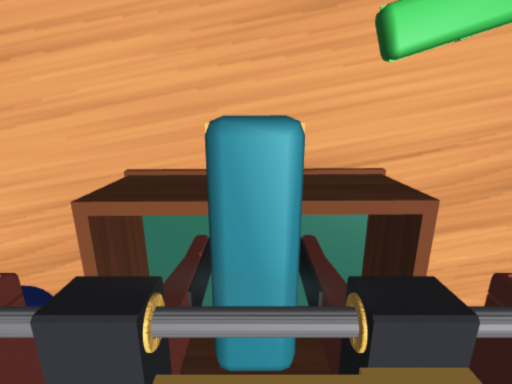

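The picture shows the case held level, with its front end at row 115 and its rear end near row 368, over the open box front (rim at rows 200-212). I measure its ends relative to the TCP.

```bash
python3 - <<'E'
from h import *
s=status.observe(); b=w2b(s["position"])*1000
c,P=wrist(); h=cv2.cvtColor(c,cv2.COLOR_RGB2HSV)
m=(h[...,0]>90)&(h[...,0]<108)&(h[...,1]>130)&(P[...,2]>165)&(P[...,2]<225)
Q=P[m]-b; print(m.sum(),"x rel TCP",np.percentile(Q[:,0],[0,.5,99.5,100]),"y",np.percentile(Q[:,1],[.5,99.5]),"z",np.percentile(Q[:,2],[1,99]))
v,u=np.where(m)
for r in(116,118,122,360,364,367):
    k=v==r
    if k.any(): print(r,np.round(np.median(Q[k],0),1))
E
```

```text
19679 x rel TCP [-77.7180079  -76.8085937   74.68738114  77.18812606] y [-23.89958057  26.31645901] z [31.81037299 41.21056774]
116 [-77.7  13.1  31.3]
118 [-76.8   1.2  33.5]
122 [-74.9   1.5  37.1]
360 [66.2  0.5 39.4]
364 [69.   1.1 39.6]
367 [72.1  1.1 38.8]
```

Call:
play_rows:
  steps:
    - [[-0.28,0,0,0,0,0],[-0.28,0,0,0,0,0],[-0.27,0,0,0,0,0],[0,0,0,0,0,0],[0,0,0,0,0,0]]

```text
t: 17.4
position: [0.5929, -0.0516, 0.1694]
orientation: [0.277, 3.127, 0.002]
force: [0.2, -0.2, -1.8]
width: 0.0521
grasp_force: 20.0
```

```bash
python3 -c "
from h import *
log(); rows([(b2w([0.,0,.09]),down(90),3),(b2w([0.,0,.02]),down(90),4)])"
```

```text
t 17.4 box [  0.6  -0.5 169.4] tau 89.9 ty [0.004 1.    0.001] F(box) [ 0.3 -0.1 -1.8] w 0.0521 gf 19.997744858264923 q [ 0.15  0.39 -0.19  1.7   0.08  1.06  1.33]
  dist 79mm turn 0.3deg
[0,0,0.26,0,0,-0],
[0,0,0.27,0,0,-0.001],
[0.01,0,0.26,0,0.001,-0],
  dist 70mm turn 0.1deg
[-0,0,0.18,0,-0,-0],
[-0,0,0.17,0,-0,-0],
[-0,0,0.18,0,-0,-0],
[-0,0,0.17,0,-0,-0],
```

Call:
play_rows:
  steps:
    - [[0,0,0.26,0,0,0],[0,0,0.27,0,0,-0.001],[0.01,0,0.26,0,0.001,0],[0,0,0.18,0,0,0],[0,0,0.17,0,0,0],[0,0,0.18,0,0,0],[0,0,0.17,0,0,0],[0,0,0,0,0,0]]

```text
t: 18.4
position: [0.5919, -0.0516, 0.0188]
orientation: [-0.272, -3.127, -0.002]
force: [0.4, 0.1, -0.8]
width: 0.0518
grasp_force: 20.0
```

```bash
python3 -c "
from h import *
log(); rows([(b2w([0.,0,.006]),down(90),4)])"
```

```text
t 18.4 box [-0.4 -0.6 18.8] tau 90.2 ty [0.001 1.    0.001] F(box) [ 0.4  0.1 -0.8] w 0.0518 gf 19.997837841510773 q [ 0.13  0.57 -0.17  1.82  0.13  0.76  1.29]
  dist 13mm turn 0.2deg
[-0,0,0.03,0,-0,-0],
[-0,0,0.03,0,-0,-0],
[-0,0,0.03,0,-0.001,-0],
[-0,0.01,0.04,0,-0,-0],
```

Call:
play_rows:
  steps:
    - [[0,0,0.04,0,0,0],[0,0,0.04,0,0,0],[0,0,0.03,0,0,0],[0,0,0.02,0,0,0],[0,0,0,0,0,0]]

```text
t: 19.02
position: [0.5929, -0.0516, 0.0074]
orientation: [-0.272, -3.129, -0.002]
force: [0.9, 0.3, -0.7]
width: 0.0518
grasp_force: 20.0
```

```bash
python3 -c "
from h import *
log()"
```

```text
t 19.02 box [ 0.6 -0.5  7.4] tau 90.0 ty [0.001 1.    0.001] F(box) [ 0.9  0.4 -0.7] w 0.0518 gf 19.99779760837555 q [ 0.13  0.59 -0.16  1.83  0.13  0.74  1.29]
```

Call:
play_rows:
  steps:
    - [[0,0,0,0,0,-0.04],[0,0,0,0,0,-0.04],[0,0,0,0,0,-0.02]]

```text
t: 19.4
position: [0.5924, -0.052, 0.0073]
orientation: [0.224, -3.132, -0.002]
force: [-0.2, -0.1, -1.1]
width: 0.0519
grasp_force: 20.0
```

```bash
python3 -c "
from h import *
log()"
```

```text
t 19.4 box [ 0.1 -1.   7.3] tau 90.1 ty [-0.31   0.951  0.002] F(box) [-0.2 -0.1 -1.1] w 0.0519 gf 20.002055168151855 q [ 0.19  0.59 -0.24  1.82  0.2   0.75  1.55]
```

Call:
play_rows:
  steps:
    - [[0,0,0,0,0,-0.04],[0,0,0,0,0,-0.035],[0,0,0.02,0,0,0],[0,0,0.01,0,0,0],[0,0,0,0,0,0]]

```text
t: 20.02
position: [0.5932, -0.0518, 0.0057]
orientation: [-0.583, 3.087, 0.001]
force: [-3.7, -0.9, 10.5]
width: 0.052
grasp_force: 20.0
```

```bash
python3 -c "
from h import *
log()"
```

```text
t 20.02 box [ 0.9 -0.6  5.7] tau 90.0 ty [-0.52   0.854  0.001] F(box) [-3.5 -1.6 10.5] w 0.052 gf 20.01531332731247 q [ 0.23  0.6  -0.3   1.82  0.25  0.76  1.74]
```

```bash
python3 -c "
from h import *
s=status.observe(); p=s['position']
rows([(p+[0,0,.045],down(121),2),(b2w([-.04,.036,.05]),down(90),4)])
print(); rows([(b2w([-.04,.036,-.003]),down(90),3),(b2w([-.04,-.046,-.003]),down(90),5)],(b2w([-.04,.036,.05]),down(90)))"
```

```text
dist 45mm turn 0.3deg
[-0,0,-0.22,0,0,0.001],
[-0,0,-0.23,0,0,0.001],
  dist 55mm turn 30.9deg
[0.04,0.13,0,0,0,0.043],
[0.06,0.12,0,0,0,0.043],
[0.07,0.12,0,0,0,0.043],
[0.09,0.11,0.01,0,0,0.043],

  dist 53mm turn 0.0deg
[0,0,0.18,0,0,0],
[0,0,0.18,0,0,0],
[0,0,0.17,0,0,0],
  dist 82mm turn 0.0deg
[0,-0.16,0,0,0,0],
[-0,-0.16,0,0,0,0],
[-0,-0.17,0,0,0,0],
[-0,-0.16,0,0,0,0],
[-0,-0.17,0,0,0,0],
```

Call:
play_rows:
  steps:
    - [[0,0,0,0,0,0],[0,0,0,0,0,0],[0,0,0,0,0,0]]
  fingers: 0.8

```text
t: 20.4
position: [0.5929, -0.0515, 0.0042]
orientation: [0.586, -3.086, -0.003]
force: [0.3, -0.0, -0.2]
width: 0.0701
grasp_force: 0.0
```

Call:
play_rows:
  steps:
    - [[0,0,-0.22,0,0,0],[0,0,-0.23,0,0,0]]

```text
t: 20.65
position: [0.5926, -0.0516, 0.0495]
orientation: [0.586, -3.085, -0.003]
force: [-0.1, 0.2, -0.7]
width: 0.0704
grasp_force: 0.0
```

Call:
play_rows:
  steps:
    - [[0.04,0.13,0,0,0,0.043],[0.06,0.12,0,0,0,0.043],[0.07,0.12,0,0,0,0.043],[0.09,0.11,0.01,0,0,0.043],[0,0,0,0,0,0],[0,0,0,0,0,0],[0,0,0,0,0,0]]
  fingers: 0

```text
t: 21.52
position: [0.5593, -0.0091, 0.0485]
orientation: [-0.257, -3.131, -0.002]
force: [0.1, 0.0, 0.2]
width: 0.0034
grasp_force: 0.0
```

```bash
python3 -c "
from h import *
log(); case(.035,.055)
rows([(b2w([-.04,.036,-.003]),down(90),3)])"
```

```text
t 21.52 box [-39.8  35.6  48.5] tau 90.0 ty [-0.009  1.     0.001] F(box) [0.1 0.1 0.2] w 0.0034 gf 0.0 q [ 0.09  0.48 -0.2   1.89  0.13  0.78  1.22]
case world (array([557. , -63.6]), array([76.9, 49.3]), 21.37) box [-32.7 -18.5] [76.9 49.3] 31.3 z 0.04528543490933126
  dist 51mm turn 0.5deg
[0,0,0.17,0,-0,0.001],
[0,0,0.17,0,-0,0.001],
[0,0,0.17,0,-0,0.001],
```

Case is flat at the floor (top z 45 mm), at 31°. I lower the closed fingers beside its front end and sweep it round.

Call:
play_rows:
  steps:
    - [[0,0,0.17,0,0,0],[0,0,0.17,0,0,0],[0,0,0.16,0,0,0],[0,-0.12,0,0,0,0],[0,-0.12,0,0,0,0],[0,-0.12,0,0,0,0],[0,-0.12,0,0,0,0]]

```text
t: 22.45
position: [0.5513, -0.0568, -0.001]
orientation: [0.259, 3.13, 0.002]
force: [-0.5, 1.2, 0.1]
width: 0.0006
grasp_force: 0.2
```

```bash
python3 -c "
from h import *
log(); case(.035,.055)"
```

```text
t 22.45 box [-39.5 -12.8  -1. ] tau 90.0 ty [-0.008  1.     0.001] F(box) [-0.7  1.1  0.1] w 0.0006 gf 0.24425473529845476 q [ 0.16  0.55 -0.19  1.93  0.15  0.67  1.28]
case world (array([ 549. , -105.3]), array([24. , 61.8]), 9.46) box [-33.4 -61. ] [24.  61.8] 19.4 z 0.04527983731776944
```

Call:
play_rows:
  steps:
    - [[0,-0.11,0,0,0,0],[0,-0.11,0,0,0,0],[0,-0.11,0,0,0,0],[0,0.04,0,0,0,0],[0,0,-0.3,0,0,0],[0.1,0.1,-0.5,0,0,0],[0.3,0.2,-0.5,0,0,0],[0,0,0,0,0,0]]

```text
t: 23.5
position: [0.5131, -0.0459, 0.1323]
orientation: [0.252, 3.126, 0.003]
force: [0.6, -0.9, 0.0]
width: 0.0008
grasp_force: 0.0
```

```bash
python3 -c "
from h import *
log(); lidang()
c,P=wrist(); h=cv2.cvtColor(c,cv2.COLOR_RGB2HSV)
m=(h[...,0]>92)&(h[...,0]<106)&(h[...,1]>140)&(P[...,2]>40)&(P[...,2]<50)&(abs(P[...,0])<90)
q=cv2.minAreaRect(P[m][:,:2].astype(np.float32)); print(m.sum(),q,cv2.boxPoints(q))
cv2.imwrite('pics/j.png',c[:,:,::-1])"
```

```text
t 23.5 box [-79.   -8.6 132.3] tau 89.7 ty [-0.012  1.     0.003] F(box) [ 0.7 -0.8  0. ] w 0.0008 gf 0.0 q [ 0.19  0.31 -0.24  1.93  0.09  0.91  1.32]
lid angle~ 1.418 869 3935
2311 ((-10.338743209838867, -72.74612426757812), (74.01881408691406, 46.89704895019531), 60.320037841796875) [[ -49.03632   -93.28943 ]
 [  -8.291943 -116.51073 ]
 [  28.358833  -52.20282 ]
 [ -12.385544  -28.981522]]
```

View pics/j.png

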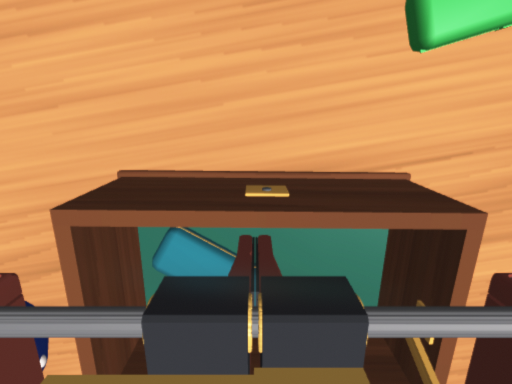

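The picture shows the case at lower left in the box, its front end at (190,255), lying about 60° from the box's x axis. One push to the rear squares it against the rear wall.

```bash
python3 -c "
from h import *
rows([(b2w([-.044,-.041,.06]),down(90),2),(b2w([-.044,-.041,-.002]),down(90),3)])
print(); rows([(b2w([.012,-.044,-.002]),down(90),6)],(b2w([-.044,-.041,-.002]),down(90)))"
```

```text
dist 83mm turn 0.6deg
[-0.18,-0.15,0.34,0,0,0.002],
[-0.17,-0.15,0.35,0,0,0.001],
  dist 62mm turn 0.1deg
[-0,-0,0.21,0,0,0],
[-0,-0,0.2,0,0,0],
[-0,-0.01,0.21,0,0,0],

  dist 56mm turn 0.0deg
[-0.09,-0,0,0,0,0],
[-0.09,-0.01,0,0,0,0],
[-0.1,-0,0,0,0,0],
[-0.09,-0.01,0,0,0,0],
[-0.09,-0,0,0,0,0],
[-0.1,-0.01,0,0,0,0],
```

Call:
play_rows:
  steps:
    - [[-0.2,-0.15,0.2,0,0,0.002],[-0.15,-0.15,0.49,0,0,0.001],[0,0,0.21,0,0,0],[0,0,0.2,0,0,0],[0,-0.01,0.21,0,0,0],[0,0,0,0,0,0]]

```text
t: 24.35
position: [0.5389, -0.0847, -0.0057]
orientation: [-0.273, -3.123, -0.002]
force: [0.3, -0.5, 0.1]
width: 0.0004
grasp_force: 0.0
```

Call:
play_rows:
  steps:
    - [[-0.09,0,0,0,0,0],[-0.09,-0.01,0,0,0,0],[-0.1,0,0,0,0,0],[-0.09,-0.01,0,0,0,0],[-0.09,0,0,0,0,0],[-0.1,0,0,0,0,0]]

```text
t: 25.1
position: [0.5964, -0.0964, -0.0026]
orientation: [-0.273, -3.129, -0.002]
force: [-0.8, -1.0, 0.2]
width: 0.0006
grasp_force: 0.5
```

```bash
python3 -c "
from h import *
log()"
```

```text
t 25.1 box [ 11.8 -44.1  -2.6] tau 90.0 ty [0.001 1.    0.001] F(box) [-0.7 -1.1  0.2] w 0.0006 gf 0.5260319908848032 q [ 0.21  0.61 -0.18  1.81  0.15  0.73  1.35]
```

```bash
python3 -c "
from h import *
a=(b2w([-.02,-.044,.13]),down(90)); b=(b2w([-.06,-.02,.22]),oy(80)); c=(b2w([.03,.1,.228]),oy(52))
rows([(b2w([.018,-.044,-.002]),down(90),1),(b2w([-.005,-.044,.0]),down(90),1),(*a,3),(*b,2)])
print(); rows([(*c,5)],b)"
```

```text
dist 6mm turn 0.1deg
[-0.06,0,-0.01,0,-0,-0],
  dist 23mm turn 0.1deg
[0.23,0,-0.02,0,-0,-0],
  dist 130mm turn 0.1deg
[0.05,0,-0.43,0,-0,-0],
[0.05,0,-0.43,0,-0,-0],
[0.05,0,-0.44,0,-0,-0],
  dist 101mm turn 10.0deg
[0.2,0.12,-0.45,0,-0.028,-0],
[0.16,0.12,-0.46,0,-0.028,-0],

  dist 150mm turn 28.0deg
[-0.18,0.24,0.02,-0,-0.031,-0],
[-0.18,0.24,0.03,-0,-0.031,-0],
[-0.17,0.24,0.05,-0,-0.031,-0],
[-0.17,0.24,0.07,-0,-0.031,-0],
[-0.16,0.24,0.08,-0,-0.032,-0],
```

Call:
play_rows:
  steps:
    - [[-0.07,0,-0.01,0,0,0],[0.23,0,-0.02,0,0,0],[0.05,0,-0.43,0,0,0],[0.05,0,-0.43,0,0,0],[0.05,0,-0.44,0,0,0],[0.2,0.12,-0.45,0,-0.028,0],[0.16,0.12,-0.46,0,-0.028,0],[0,0,0,0,0,0]]

```text
t: 26.1
position: [0.531, -0.0592, 0.2246]
orientation: [0.253, 2.947, -0.021]
force: [-0.3, -0.2, -0.6]
width: 0.0002
grasp_force: 0.0
```

```bash
python3 -c "
from h import *
log(); lidang()
c,P=wrist(); h=cv2.cvtColor(c,cv2.COLOR_RGB2HSV)
m=(h[...,0]>92)&(h[...,0]<106)&(h[...,1]>140)&(P[...,2]>40)&(P[...,2]<50)&(abs(P[...,0])<90)
q=cv2.minAreaRect(P[m][:,:2].astype(np.float32)); print(m.sum(),q,cv2.boxPoints(q))
cv2.imwrite('pics/k.png',c[:,:,::-1])
b,P=shot('top'); h=cv2.cvtColor(b,cv2.COLOR_RGB2HSV); P=w2b(P)*1000
m=(h[...,0]>90)&(h[...,0]<108)&(h[...,1]>110)&(P[...,2]>30)&(P[...,2]<60)&(abs(P[...,0])<90)&(abs(P[...,1])<145)
print('top',m.sum()); 
if m.sum()>20: print(cv2.minAreaRect(P[m][:,:2].astype(np.float32)),np.median(P[m][:,2]))
rows([(b2w([.03,.1,.228]),oy(52),5)])"
```

```text
t 26.1 box [-59.1 -18.6 224.6] tau 79.5 ty [-0.001  1.     0.002] F(box) [-0.2 -0.3 -0.6] w 0.0002 gf 0.0 q [ 0.22  0.13 -0.25  1.93  0.08  0.91  1.34]
lid angle~ 1.418 876 3449
2677 ((55.76454162597656, -43.17059326171875), (47.19711685180664, 153.1591339111328), 0.14583584666252136) [[  31.97114    33.348663]
 [  32.360977 -119.80998 ]
 [  79.557945 -119.68985 ]
 [  79.168106   33.468796]]
top 54
((70.8940658569336, 8.775514602661133), (30.142894744873047, 75.15424346923828), 34.62490463256836) 41.6326918209895
  dist 150mm turn 28.0deg
[-0.18,0.24,0.01,0,-0.031,-0],
[-0.18,0.24,0.03,0,-0.031,-0],
[-0.17,0.24,0.05,0,-0.031,-0],
[-0.16,0.24,0.07,0,-0.031,-0],
[-0.16,0.24,0.08,0,-0.031,-0.001],
```

The case now lies lengthwise along y: x 30–82, y −122 to 36, 0.1° off. Next is the knob.

Call:
play_rows:
  steps:
    - [[-0.18,0.24,0.01,0,-0.031,0],[-0.18,0.24,0.03,0,-0.031,0],[-0.17,0.24,0.05,0,-0.031,0],[-0.16,0.24,0.07,0,-0.031,0],[-0.16,0.24,0.08,0,-0.031,-0.001],[0,0,0,0,0,0]]

```text
t: 27.0
position: [0.6345, 0.0385, 0.2247]
orientation: [0.212, 2.494, -0.077]
force: [-0.8, -0.1, 1.2]
width: 0.0005
grasp_force: 0.0
```

```bash
python3 -c "
from h import *
log()
import numpy as np
t=np.radians(52); zt=np.array([np.cos(t),0,-np.sin(t)]); n=np.array([np.sin(t),0,np.cos(t)])
K=np.array([.043,.1,.182]); T=K+n*.022+zt*.033
print(T*1000)
rows([(b2w(T-zt*.06),oy(52),1),(b2w(T),oy(52),5)])
c,P=wrist()
for r in (P,): 
    m=(P[...,1]>80)&(P[...,1]<130)&(P[...,2]>165)&(P[...,2]<200)&(P[...,0]>15)&(P[...,0]<60); h=cv2.cvtColor(c,cv2.COLOR_RGB2HSV); m&=(h[...,1]>120)&(h[...,0]>15)&(h[...,0]<32)
    print(m.sum()); 
    if m.sum(): print(np.percentile(P[m],[5,50,95],axis=0))
"
```

```text
t 27.0 box [ 26.1  95.4 224.7] tau 53.3 ty [-0.002  1.    -0.005] F(box) [-0.8 -0.2  1.2] w 0.0005 gf 0.0 q [-0.09  0.12 -0.24  2.12  0.81  0.44  0.43]
[ 80.65306527 100.         169.54019759]
  dist 20mm turn 1.3deg
[-0.09,0.05,0.17,-0.001,-0.007,0.001],
  dist 60mm turn 0.1deg
[-0,-0,0.12,0,-0,0],
[-0,-0,0.12,0,-0,0],
[-0,-0,0.12,0,-0,0],
[-0,-0,0.12,0,-0,0],
[-0.01,-0,0.12,0,-0,0],
1126
[[ 31.02139086  90.42033594 170.06520129]
 [ 35.93961033 114.09769421 185.77656624]
 [ 42.78897754 127.60680291 194.50866486]]
```

Call:
play_rows:
  steps:
    - [[-0.09,0.04,0.17,0,-0.007,0],[0,0,0,0,0,0],[0,0,0.12,0,0,0],[0,0,0.12,0,0,0],[0,0,0.12,0,0,0]]

```text
t: 27.68
position: [0.6747, 0.0323, 0.1913]
orientation: [0.217, 2.468, -0.08]
force: [-0.2, -0.6, 0.9]
width: 0.0005
grasp_force: 0.0
```

```bash
python3 -c "
from h import *
log()
t=np.radians(52); zt=np.array([np.cos(t),0,-np.sin(t)]); n=np.array([np.sin(t),0,np.cos(t)])
K=np.array([.043,.1,.182])
def T(k,g): return b2w(np.array(k)+n*g+zt*.033)
rows([(T(K,.022),oy(52),3)])
"
```

```text
t 27.68 box [ 66.7  96.2 191.3] tau 51.8 ty [ 0.004  1.    -0.004] F(box) [-0.  -0.7  0.9] w 0.0005 gf 0.0 q [-0.13  0.23 -0.17  2.1   1.03  0.37  0.22]
  dist 26mm turn 0.4deg
[0.01,0.01,0.09,-0.001,0,-0],
[0.01,0.01,0.08,-0,0,-0],
[0.01,0.02,0.09,-0.001,0.001,-0],
```

Call:
play_rows:
  steps:
    - [[0,0.01,0.09,0,0,0],[0,0.01,0.08,0,0,0],[0.01,0.01,0.09,0,0,0],[0,0,0,0,0,0]]

```text
t: 28.18
position: [0.6902, 0.0342, 0.1696]
orientation: [0.214, 2.467, -0.079]
force: [1.3, -0.2, -0.5]
width: 0.0005
grasp_force: 0.0
```

```bash
python3 -c "
from h import *
log()
t=np.radians(52); zt=np.array([np.cos(t),0,-np.sin(t)]); n=np.array([np.sin(t),0,np.cos(t)])
def T(x,g,d=.033): return b2w(np.array([x,.1,.105+np.sqrt(.084**2-(x-.01)**2)])+n*g+zt*d)
rows([(T(.043,.017),oy(52),1),(T(.036,.016),oy(52),2),(T(.028,.016),oy(52),2),(T(.022,.016),oy(52),1),(T(.016,.016),oy(52),1)])
"
```

```text
t 28.18 box [ 81.7 100.7 169.6] tau 51.8 ty [ 0.002  1.    -0.004] F(box) [ 1.3 -0.  -0.5] w 0.0005 gf 0.0 q [-0.16  0.28 -0.14  2.09  1.13  0.35  0.12]
  dist 6mm turn 0.3deg
[0.06,-0.01,-0.01,-0.001,0.001,0],
  dist 8mm turn 0.1deg
[0.02,0,-0.03,-0,0,0],
[0.03,0,-0.03,-0,0,0],
  dist 8mm turn 0.1deg
[0.02,0,-0.03,-0,0,0],
[0.03,0,-0.04,-0,0,0],
  dist 6mm turn 0.1deg
[0.04,0,-0.04,-0,0,0],
  dist 6mm turn 0.1deg
[0.04,0,-0.05,-0,0,0],
```

Call:
play_rows:
  steps:
    - [[0.06,-0.01,-0.01,0,0,0],[0.03,0,-0.03,0,0,0],[0.03,0,-0.03,0,0,0],[0.03,0,-0.04,0,0,0]]

```text
t: 28.68
position: [0.6729, 0.0363, 0.1719]
orientation: [0.215, 2.463, -0.078]
force: [3.1, -1.9, 6.0]
width: 0.0
grasp_force: 3.4
```

```bash
cat >> h.py <<'E'
def kn(): # knob centre x implied by finger in contact behind it (tau 52)
    s=status.observe(); p=w2b(s["position"])*1000; M=B.T@R.from_rotvec(s["orientation"]).as_matrix(); z=M[:,2]; n=-M[:,0]
    c=p-n*17; # line c - z*d ; intersect circle about (10,105) r 84
    d=np.linspace(0,80,801); q=c[None]-z[None]*d[:,None]; r=np.hypot(q[:,0]-10,q[:,2]-105); i=np.where(np.diff(np.sign(r-84)))[0]
    print("knob candidates",np.round(q[i][:,[0,2]],1),"d",d[i])
E
python3 -c "
from h import *
log(); lidang(); kn()"
```

```text
t 28.68 box [ 64.3  99.8 171.9] tau 51.6 ty [ 0.002  1.    -0.002] F(box) [ 3.4 -1.3  6. ] w 0.0 gf 3.3730436861515045 q [-0.17  0.25 -0.13  2.13  1.16  0.35  0.07]
lid angle~ 1.41 988 4151
knob candidates [[ 30.8 186.4]] d [31.8]
```

Call:
play_rows:
  steps:
    - [[0.03,0,-0.04,0,0,0],[0.04,0,-0.04,0,0,0],[0.03,0,-0.04,0,0,0]]

```text
t: 29.1
position: [0.6577, 0.0389, 0.1752]
orientation: [0.215, 2.463, -0.078]
force: [1.9, -1.5, 6.2]
width: 0.0005
grasp_force: 2.5
```

```bash
python3 -c "
from h import *
log(); lidang(); kn()"
```

```text
t 29.1 box [ 48.8  99.8 175.2] tau 51.6 ty [ 0.002  1.    -0.002] F(box) [ 2.2 -1.1  6.2] w 0.0005 gf 2.469390258193016 q [-0.18  0.22 -0.14  2.16  1.16  0.35  0.06]
lid angle~ 1.358 999 4145
knob candidates [[ 15.5 188.8]] d [31.1]
```

Call:
play_rows:
  steps:
    - [[0.02,0,-0.02,0,0,0],[0.01,0,-0.02,0,0,0],[0,0,0,0,0,0]]

```text
t: 29.52
position: [0.652, 0.0401, 0.175]
orientation: [0.214, 2.465, -0.078]
force: [0.2, 0.7, 4.6]
width: 0.0004
grasp_force: 1.7
```

```bash
cat > low.py <<'E'
from fit import *
zt=np.array([0,-c7,-c7])
def rho(th): return np.arctan2(np.cos(th),c7*np.sin(th))
def Qr(r,sg=1): return oriv(zt,sg*(np.cos(r)*np.array([-1,0,0])+np.sin(r)*np.array([0,c7,-c7])))
def pose(th,w=.024,sg=1,s=.008,k=.022,r=None):
    """TCP so that front/lower finger's inner face touches the lid's lower side edge (y=155) at s from the lip"""
    r=rho(th) if r is None else r; Q=Qr(r,sg)
    E=np.array([.095-(.215-s)*np.cos(th),.155,.125+(.215-s)*np.sin(th)])
    yt=np.cos(r)*np.array([-1,0,0])+np.sin(r)*np.array([0,c7,-c7])  # towards the lower finger
    return b2w(E+zt*(k+.023)-yt*(w/2)),Q
E
python3 - <<'E'
from low import *
log(); lidang(); kn()
p,e=fit(); print(abs(e).max()); q0=np.array(status.observe()["qpos"])
for sg in(1,-1):
    q=q0; print("sg",sg)
    for th in(1.33,1.2,1.,.7,.4,.15,0):
        P,Q=pose(th,.05,sg); q,er=ik(P,Q,p,q,12); print(th,np.round(np.degrees(rho(th))),np.round(er,1),np.round(q,2))
E
```

```text
t 29.52 box [ 43.1 100.  175. ] tau 51.7 ty [ 0.001  1.    -0.003] F(box) [0.1 0.7 4.6] w 0.0004 gf 1.7077992483973503 q [-0.18  0.22 -0.14  2.17  1.16  0.36  0.05]
lid angle~ 1.33 1015 4103
knob candidates [[ 10.4 188.9]] d [31.4]
2.7711161637689052e-05
sg 1
1.33 19.0 [0. 0.] [-0.43  0.73 -0.09  1.09  0.67  1.84  2.13]
1.2 29.0 [0. 0.] [-0.45  0.68 -0.07  1.18  0.64  1.81  1.92]
1.0 42.0 [0. 0.] [-0.5   0.63 -0.05  1.31  0.6   1.75  1.63]
0.7 59.0 [0. 0.] [-0.56  0.58 -0.01  1.49  0.55  1.66  1.24]
0.4 73.0 [0. 0.] [-0.62  0.58  0.03  1.62  0.52  1.55  0.91]
0.15 84.0 [0. 0.] [-0.66  0.62  0.06  1.69  0.5   1.46  0.67]
0 90.0 [0. 0.] [-0.68  0.66  0.08  1.71  0.49  1.4   0.54]
sg -1
1.33 19.0 [0. 0.] [-0.53  0.73  0.11  1.1   0.56  1.79 -0.95]
1.2 29.0 [0. 0.] [-0.57  0.68  0.13  1.19  0.54  1.75 -1.15]
1.0 42.0 [0. 0.] [-0.62  0.63  0.17  1.33  0.51  1.7  -1.44]
0.7 59.0 [0. 0.] [-0.71  0.59  0.21  1.5   0.47  1.6  -1.82]
0.4 73.0 [0. 0.] [-0.78  0.59  0.25  1.63  0.43  1.5  -2.14]
0.15 84.0 [0. 0.] [-0.82  0.63  0.28  1.7   0.4   1.4  -2.37]
0 90.0 [0. 0.] [-0.84  0.67  0.3   1.73  0.39  1.34 -2.5 ]
```

```bash
python3 - <<'E'
from low import *
P,Q=pose(1.33,.014); zw=Q.apply([0,0,1]); s=status.observe(); R0=R.from_rotvec(s["orientation"]); p0=np.array(s["position"])
from scipy.spatial.transform import Slerp
S=Slerp([0,1],R.concatenate([R0,Q])); print(np.degrees((R0.inv()*Q).magnitude()))
a=p0+R0.apply([-.004,0,0]); b=p0+R0.apply([-.004,0,-.075]); w2=b2w([-.06,.19,.40]); w3=P-zw*.06
rows([(a,R0,1),(b,R0,2),(w2,S(.5),5)])
print(); rows([(w2*.3+w3*.7,S(.95),5),(w3,Q,2)],(w2,S(.5)))
E
```

```text
100.5955992982244
  dist 4mm turn 0.0deg
[-0.04,-0,0,0,0,0],
  dist 75mm turn 0.0deg
[0,-0,-0.38,0,0,0],
[0,0,-0.37,0,0,0],
  dist 196mm turn 50.3deg
[-0.11,0.18,-0.33,0.009,0.033,-0.044],
[-0.1,0.15,-0.35,0.008,0.033,-0.044],
[-0.08,0.13,-0.36,0.009,0.033,-0.044],
[-0.06,0.12,-0.37,0.008,0.033,-0.045],
[-0.03,0.1,-0.38,0.009,0.033,-0.044],

  dist 92mm turn 45.3deg
[-0.11,-0.08,0.12,0.008,0.03,-0.04],
[-0.11,-0.09,0.12,0.008,0.03,-0.04],
[-0.1,-0.1,0.11,0.008,0.03,-0.04],
[-0.1,-0.11,0.1,0.007,0.029,-0.04],
[-0.1,-0.13,0.1,0.008,0.03,-0.039],
  dist 39mm turn 5.0deg
[-0.1,-0.14,0.1,0.002,0.008,-0.011],
[-0.09,-0.14,0.09,0.002,0.008,-0.011],
```

Call:
play_rows:
  steps:
    - [[-0.04,0,0,0,0,0],[0,0,-0.38,0,0,0],[0,0,-0.37,0,0,0],[-0.11,0.18,-0.33,0.009,0.033,-0.044],[-0.1,0.15,-0.35,0.008,0.033,-0.044],[-0.08,0.13,-0.36,0.009,0.033,-0.044],[-0.06,0.12,-0.37,0.008,0.033,-0.045],[-0.03,0.1,-0.38,0.009,0.033,-0.044]]

```text
t: 30.58
position: [0.5675, 0.1363, 0.3917]
orientation: [-0.589, 2.916, -0.529]
force: [1.1, -0.5, -0.3]
width: 0.0005
grasp_force: 0.0
```

```bash
python3 - <<'E'
from low import *
log(); th=lidang()
P,Q=pose(th,.014); zw=Q.apply([0,0,1]); s=status.observe(); R0=R.from_rotvec(s["orientation"]); p0=np.array(s["position"])
rows([(P-zw*.06,Q,8)])
E
```

```text
t 30.57 box [-56.7 180.3 391.7] tau 75.8 ty [-0.497  0.79  -0.36 ] F(box) [ 1.2 -0.3 -0.3] w 0.0005 gf 0.0 q [-0.27  0.23 -0.37  1.47  0.45  1.5   1.3 ]
lid angle~ 1.33 1021 3571
  dist 125mm turn 52.7deg
[-0.1,-0.06,0.1,0.005,0.022,-0.029],
[-0.1,-0.07,0.1,0.005,0.022,-0.029],
[-0.1,-0.08,0.09,0.006,0.021,-0.029],
[-0.09,-0.09,0.09,0.005,0.022,-0.029],
[-0.09,-0.09,0.09,0.006,0.021,-0.029],
[-0.09,-0.1,0.08,0.005,0.022,-0.029],
[-0.09,-0.11,0.07,0.006,0.021,-0.029],
[-0.08,-0.11,0.08,0.005,0.022,-0.029],
```

Call:
play_rows:
  steps:
    - [[-0.1,-0.06,0.1,0.005,0.022,-0.029],[-0.1,-0.07,0.1,0.005,0.022,-0.029],[-0.1,-0.08,0.09,0.006,0.021,-0.029],[-0.09,-0.09,0.09,0.005,0.022,-0.029],[-0.09,-0.09,0.09,0.006,0.021,-0.029],[-0.09,-0.1,0.08,0.005,0.022,-0.029],[-0.09,-0.11,0.07,0.006,0.021,-0.029],[-0.08,-0.11,0.08,0.005,0.022,-0.029]]
  fingers: 0.57

```text
t: 31.62
position: [0.6731, 0.0957, 0.3339]
orientation: [1.264, -2.18, 0.795]
force: [0.6, -0.8, -2.1]
width: 0.05
grasp_force: 0.0
```

```bash
python3 - <<'E'
from low import *
log(); th=lidang()
P,Q=pose(th,.014); zw=Q.apply([0,0,1])
print(w2b(P)*1000); rows([(P-zw*.04,Q,2),(P,Q,4)])
c,D=wrist(); cv2.imwrite("pics/l.png",c[:,:,::-1])
M=R.from_rotvec(status.observe()["orientation"]).as_matrix(); T=(B@((D.reshape(-1,3)/1000).T)).T+O-status.observe()["position"]; T=(T@M*1000).reshape(D.shape)
# lid edge points near gap in the tool frame
x,y,z=D[...,0],D[...,1],D[...,2]; m=(y>120)&(y<165)&(z>270)&(z<345)&(x>20)&(x<90); print(m.sum()); 
if m.sum(): print("box",np.percentile(D[m],[2,50,98],axis=0).round(),"tool",np.percentile(T[m],[2,50,98],axis=0).round())
E
```

```text
t 31.62 box [ 54.3 158.4 333.9] tau 90.3 ty [-0.941  0.242 -0.237] F(box) [ 0.8 -0.7 -2.1] w 0.05 gf 0.0 q [-0.67  0.75  0.3   1.01  0.45  1.85  2.25]
lid angle~ 1.33 1023 3598
[ 52.2040882  121.5550494  295.82241364]
  dist 11mm turn 0.5deg
[0.01,0.01,0.05,0,-0.001,-0.001],
[0.01,0.01,0.06,0.001,-0.001,-0],
  dist 40mm turn 0.0deg
[0,-0,0.1,-0,-0,-0],
[0,-0,0.1,-0,-0,-0],
[0,-0,0.1,-0,-0,-0],
[0,-0,0.1,-0,-0,-0],
1714
box [[ 45. 121. 274.]
 [ 55. 147. 332.]
 [ 72. 156. 336.]] tool [[-39. -14.   1.]
 [  7.  -3.  16.]
 [ 29.   6.  53.]]
```

Call:
play_rows:
  steps:
    - [[0.01,0.01,0.05,0,0,0],[0.01,0.01,0.06,0,0,0],[0,0,0.1,0,0,0],[0,0,0.1,0,0,0],[0,0,0.1,0,0,0],[0,0,0.1,0,0,0],[0,0,0,0,0,0]]

```text
t: 32.6
position: [0.6636, 0.0592, 0.2993]
orientation: [1.26, -2.186, 0.796]
force: [0.1, 0.5, -0.3]
width: 0.05
grasp_force: 0.0
```

Call:
play_rows:
  steps:
    - [[0,0,0,0,0,0],[0,0,0,0,0,0],[0,0,0,0,0,0]]
  fingers: 0.28
  squeeze: 5

```text
t: 32.98
position: [0.6641, 0.0603, 0.2999]
orientation: [1.262, -2.187, 0.796]
force: [0.6, -0.2, 0.4]
width: 0.0252
grasp_force: 0.0
```

```bash
python3 - <<'E'
from low import *
log(); th=lidang()
for t in (1.33,1.28,1.24): print(w2b(pose(t,.014)[0])*1000, w2b(pose(t,.0246)[0])*1000)
E
```

```text
t 32.98 box [ 51.5 122.  299.9] tau 90.1 ty [-0.939  0.245 -0.241] F(box) [ 0.6 -0.1  0.4] w 0.0252 gf 0.0 q [-0.64  0.71  0.29  1.15  0.46  1.74  2.21]
lid angle~ 1.33 997 3617
[ 52.24806335 121.55639738 295.83170655] [ 57.25475106 120.32695072 297.0611532 ]
[ 42.0963308  121.25092098 293.41875179] [ 46.97716076 119.79018505 294.87948772]
[ 34.06385571 121.01781907 291.11985851] [ 38.83134699 119.3805917  292.75708588]
```

```bash
python3 - <<'E'
from low import *
rows([(*pose(t,.014),2) for t in(1.30,1.26,1.22,1.18)])
E
```

```text
dist 8mm turn 1.4deg
[-0.01,0.03,0.02,0,0.001,0.004],
[-0,0.03,0.02,0.001,0,0.003],
  dist 9mm turn 3.1deg
[0.01,0.04,0.01,-0,0,0.009],
[0,0.04,0.01,-0,0,0.008],
  dist 9mm turn 3.0deg
[0.01,0.04,0.01,-0,0,0.008],
[0.01,0.04,0.01,-0,0,0.008],
  dist 9mm turn 2.9deg
[0.01,0.04,0.01,-0,0,0.008],
[0.02,0.04,0.01,-0,0,0.008],
```

Call:
play_rows:
  steps:
    - [[0,0.03,0.02,0,0,0.004],[0,0.03,0.02,0,0,0.003],[0.01,0.04,0.01,0,0,0.009],[0,0.04,0.01,0,0,0.008]]

```text
t: 33.52
position: [0.6502, 0.0611, 0.2926]
orientation: [1.183, -2.247, 0.826]
force: [-0.1, 0.6, -0.2]
width: 0.0242
grasp_force: 0.0
```

```bash
python3 - <<'E'
from low import *
log(); th=lidang()
E
```

```text
t 33.52 box [ 37.6 120.4 292.6] tau 90.2 ty [-0.91   0.296 -0.291] F(box) [-0.2  0.5 -0.2] w 0.0242 gf 0.010522908005441423 q [-0.66  0.69  0.3   1.2   0.45  1.71  2.11]
lid angle~ 1.253 982 3758
```

Call:
play_rows:
  steps:
    - [[0.01,0.04,0.01,0,0,0.008],[0.01,0.04,0.01,0,0,0.008]]

```text
t: 33.83
position: [0.6422, 0.0622, 0.29]
orientation: [1.131, -2.285, 0.845]
force: [0.3, 0.1, 0.4]
width: 0.0244
grasp_force: 0.2
```

```bash
python3 - <<'E'
from low import *
log(); th=lidang()
rows([(*pose(t,.014),2) for t in(1.18,1.14,1.1,1.05)])
E
```

```text
t 33.83 box [ 29.6 120.1 290. ] tau 90.2 ty [-0.888  0.328 -0.323] F(box) [0.3 0.2 0.4] w 0.0244 gf 0.15755704371258616 q [-0.68  0.68  0.31  1.23  0.45  1.7   2.05]
lid angle~ 1.195 998 3891
  dist 7mm turn 2.8deg
[0.01,0.04,0.01,0.001,0,0.008],
[0,0.03,0.01,0,0.001,0.008],
  dist 8mm turn 2.7deg
[0.01,0.04,0.01,0,-0,0.008],
[0.02,0.04,0.01,0,-0,0.007],
  dist 8mm turn 2.7deg
[0.01,0.04,0.01,0,-0,0.008],
[0.01,0.03,0.02,0,-0,0.007],
  dist 11mm turn 3.3deg
[0.01,0.05,0.02,0,-0,0.009],
[0.02,0.05,0.01,0,-0,0.01],
```

Call:
play_rows:
  steps:
    - [[0,-0.05,0,0,0,0],[0,-0.05,0,0,0,0],[0,0,0,0,0,0]]
  fingers: 0.5

```text
t: 34.25
position: [0.6514, 0.057, 0.2936]
orientation: [1.132, -2.284, 0.846]
force: [-0.6, 0.1, -0.3]
width: 0.044
grasp_force: 0.3
```

```bash
python3 - <<'E'
from low import *
log(); th=lidang(); w=status.observe()["width"]
rows([(*pose(t,w),2) for t in(1.15,1.08,1.0,.92)])
E
```

```text
t 34.25 box [ 39.5 116.6 293.6] tau 90.1 ty [-0.888  0.327 -0.323] F(box) [-0.6  0.  -0.3] w 0.044 gf 0.2728507714346051 q [-0.67  0.69  0.31  1.2   0.45  1.71  2.07]
lid angle~ 1.203 1093 3911
  dist 11mm turn 5.0deg
[0.02,0.05,0.02,0,0,0.014],
[0.02,0.05,0.01,0.001,0.001,0.014],
  dist 15mm turn 4.7deg
[0.02,0.07,0.02,-0,-0,0.013],
[0.03,0.06,0.03,-0,-0,0.013],
  dist 17mm turn 5.2deg
[0.03,0.08,0.03,-0,-0,0.014],
[0.03,0.07,0.03,-0,-0,0.015],
  dist 17mm turn 4.8deg
[0.03,0.07,0.03,-0,-0,0.013],
[0.04,0.07,0.03,-0,-0,0.014],
```

Call:
play_rows:
  steps:
    - [[0.02,0.05,0.02,0,0,0.014],[0.02,0.05,0.01,0,0,0.014],[0.02,0.07,0.02,0,0,0.013],[0.03,0.06,0.03,0,0,0.013],[0.03,0.08,0.03,0,0,0.014],[0.03,0.07,0.03,0,0,0.015],[0.03,0.07,0.03,0,0,0.013],[0.04,0.07,0.03,0,0,0.014]]

```text
t: 35.3
position: [0.5958, 0.0623, 0.2694]
orientation: [0.744, -2.52, 0.969]
force: [-0.7, 0.6, -2.5]
width: 0.0441
grasp_force: 1.0
```

```bash
python3 - <<'E'
from low import *
log(); th=lidang(); w=status.observe()["width"]
print(w2b(pose(th,w)[0])*1000)
rows([(*pose(t,w),2) for t in(.86,.78,.7,.62)])
E
```

```text
t 35.3 box [-16.1 112.2 269.4] tau 90.1 ty [-0.68   0.522 -0.516] F(box) [-0.8  0.4 -2.5] w 0.0441 gf 0.9983393456786871 q [-0.77  0.63  0.37  1.39  0.41  1.63  1.66]
lid angle~ 0.92 1186 4319
[-15.58654025 111.89372019 269.1537118 ]
  dist 12mm turn 3.4deg
[0.02,0.05,0.03,0.001,0,0.009],
[0.02,0.04,0.03,0,0,0.01],
  dist 17mm turn 4.4deg
[0.03,0.07,0.04,0,0,0.012],
[0.03,0.07,0.04,0,0,0.012],
  dist 17mm turn 4.2deg
[0.03,0.07,0.04,0,0,0.012],
[0.03,0.06,0.04,0,0,0.012],
  dist 18mm turn 3.9deg
[0.03,0.07,0.05,0,0,0.011],
[0.03,0.06,0.05,0.001,0,0.011],
```

Call:
play_rows:
  steps:
    - [[0,-0.045,0,0,0,0],[0.02,0.05,0.03,0,0,0.009],[0.02,0.04,0.03,0,0,0.01],[0.03,0.07,0.04,0,0,0.012],[0.03,0.07,0.04,0,0,0.012],[0.03,0.07,0.04,0,0,0.012],[0.03,0.06,0.04,0,0,0.012]]
  fingers: 0.6

```text
t: 36.22
position: [0.5634, 0.0631, 0.243]
orientation: [0.483, -2.637, 1.035]
force: [-2.1, 1.4, -1.4]
width: 0.0529
grasp_force: 1.4
```

```bash
python3 - <<'E'
from low import *
log(); th=lidang(); w=status.observe()["width"]
print(w2b(pose(th,w)[0])*1000)
rows([(*pose(t,w),2) for t in(.62,.54,.46,.38)])
E
```

```text
t 36.23 box [-48.2 107.5 243. ] tau 90.2 ty [-0.511  0.611 -0.605] F(box) [-2.3  1.  -1.4] w 0.0529 gf 1.4046389423310757 q [-0.83  0.61  0.41  1.5   0.39  1.56  1.4 ]
lid angle~ 0.709 1062 4386
[-48.40884319 107.19174007 243.93361024]
  dist 18mm turn 3.9deg
[0.03,0.07,0.05,0.001,-0,0.011],
[0.04,0.06,0.04,0,-0,0.011],
  dist 17mm turn 3.7deg
[0.03,0.06,0.05,0,-0,0.01],
[0.03,0.07,0.05,0,-0,0.011],
  dist 17mm turn 3.6deg
[0.02,0.06,0.05,0,-0,0.01],
[0.03,0.06,0.05,0,-0,0.01],
  dist 17mm turn 3.6deg
[0.02,0.06,0.06,0,-0,0.01],
[0.03,0.07,0.05,0,-0,0.01],
```

Call:
play_rows:
  steps:
    - [[0.03,0.07,0.05,0,0,0.011],[0.04,0.06,0.04,0,0,0.011],[0.03,0.06,0.05,0,0,0.01],[0.03,0.07,0.05,0,0,0.011],[0.02,0.06,0.05,0,0,0.01],[0.03,0.06,0.05,0,0,0.01],[0.02,0.06,0.06,0,0,0.01],[0.03,0.07,0.05,0,0,0.01]]

```text
t: 37.28
position: [0.5228, 0.0687, 0.1886]
orientation: [0.142, -2.754, 1.106]
force: [1.3, 1.0, -4.0]
width: 0.0527
grasp_force: 1.6
```

```bash
python3 - <<'E'
from low import *
log(); th=lidang(); w=status.observe()["width"]
print(w2b(pose(th,w)[0])*1000)
rows([(*pose(t,w),2) for t in(.31,.24,.17,.11)])
E
```

```text
t 37.27 box [-89.2 106.  188.6] tau 90.1 ty [-0.273  0.684 -0.677] F(box) [ 1.1  1.2 -4. ] w 0.0527 gf 1.604639757424593 q [-0.91  0.62  0.45  1.64  0.35  1.44  1.07]
lid angle~ 0.385 1100 4104
[-89.54251722 105.22521995 188.9323044 ]
  dist 15mm turn 3.1deg
[0.02,0.05,0.05,0.001,-0,0.008],
[0.02,0.05,0.05,0,-0,0.009],
  dist 15mm turn 2.9deg
[0.01,0.05,0.05,0,-0,0.008],
[0.02,0.05,0.05,0,-0,0.008],
  dist 15mm turn 3.0deg
[0.01,0.05,0.05,0,-0,0.008],
[0.02,0.06,0.05,0,-0,0.008],
  dist 12mm turn 2.5deg
[0.01,0.04,0.04,0,-0,0.007],
[0.01,0.04,0.05,0,-0,0.007],
```

Call:
play_rows:
  steps:
    - [[0.02,0.05,0.05,0,0,0.008],[0.02,0.05,0.05,0,0,0.009],[0.01,0.05,0.05,0,0,0.008],[0.02,0.05,0.05,0,0,0.008],[0.01,0.05,0.05,0,0,0.008],[0.02,0.06,0.05,0,0,0.008],[0.01,0.04,0.04,0,0,0.007],[0.01,0.04,0.05,0,0,0.007]]

```text
t: 38.33
position: [0.5038, 0.0711, 0.1356]
orientation: [-0.133, -2.818, 1.149]
force: [1.5, 6.4, -4.1]
width: 0.0527
grasp_force: 4.1
```

```bash
python3 - <<'E'
from low import *
log(); th=lidang(); w=status.observe()["width"]
print(w2b(pose(th,w)[0])*1000)
P,Q=pose(0,w)
rows([(*pose(.06,w),2),(*pose(.02,w),2),(P-[0,0,.008],Q,4)])
E
```

```text
t 38.33 box [-108.2  105.   135.6] tau 90.0 ty [-0.078  0.709 -0.701] F(box) [ 0.4  6.5 -4.1] w 0.0527 gf 4.1300902515649796 q [-0.95  0.67  0.48  1.72  0.31  1.34  0.84]
lid angle~ 0.118 860 3617
[-108.37385141  104.64507443  136.03384355]
  dist 11mm turn 2.1deg
[0.01,0.04,0.04,0.001,0,0.006],
[0.01,0.03,0.04,0.001,0,0.005],
  dist 8mm turn 1.7deg
[0,0.03,0.03,-0,0,0.005],
[0,0.03,0.03,-0,0,0.004],
  dist 12mm turn 0.9deg
[0,0.02,0.02,-0,0,0.001],
[0,0.02,0.02,-0,0,0.001],
[0,0.02,0.02,-0,0,0.001],
[0.01,0.03,0.02,-0,0,0.002],
```

Call:
play_rows:
  steps:
    - [[0.01,0.04,0.04,0,0,0.006],[0.01,0.03,0.04,0,0,0.005],[0,0.03,0.03,0,0,0.005],[0,0.02,0.02,0,0,0.004],[0,0.02,0.02,0,0,0.001],[0,0.02,0.02,0,0,0.001],[0,0,0,0,0,0]]

```text
t: 39.25
position: [0.5006, 0.071, 0.1125]
orientation: [-0.231, -2.833, 1.163]
force: [0.8, 6.2, -3.9]
width: 0.053
grasp_force: 3.9
```

```bash
python3 - <<'E'
from low import *
log(); th=lidang(); w=status.observe()["width"]
print(w2b(pose(0,w)[0])*1000)
E
```

```text
t 39.25 box [-111.4  104.4  112.5] tau 90.1 ty [-0.011  0.711 -0.703] F(box) [-0.3  6.3 -3.9] w 0.053 gf 3.870643749833107 q [-0.96  0.7   0.49  1.74  0.29  1.3   0.76]
lid angle~ 0.009 839 3407
[-112.          104.53642828  111.82396142]
```

Call:
play_rows:
  steps:
    - [[0,0.01,0.01,0,0,0],[0,0.01,0.01,0,0,0],[0,0.02,0.02,0,0,0],[0,0.01,0.01,0,0,0],[0,0,0,0,0,0]]

```text
t: 39.92
position: [0.5002, 0.0691, 0.106]
orientation: [-0.232, -2.83, 1.166]
force: [-0.7, -0.0, 0.1]
width: 0.0533
grasp_force: 0.0
```

```bash
python3 - <<'E'
from low import *
log(); th=lidang()
E
```

```text
t 39.92 box [-111.5  102.5  106. ] tau 90.2 ty [-0.01   0.709 -0.705] F(box) [-0.6 -0.1  0.1] w 0.0533 gf 0.0 q [-0.96  0.71  0.49  1.74  0.29  1.29  0.76]
lid angle~ 0.009 819 3408
```

Call:
play_rows:
  steps:
    - [[0,0.01,-0.1,0,0,0],[0,0,-0.3,0,0,0],[0,0,-0.5,0,0,0],[0,0,-0.5,0,0,0],[0,0,0,0,0,0],[0,0,0,0,0,0]]

```text
t: 40.72
position: [0.5174, 0.1672, 0.2044]
orientation: [-0.231, -2.831, 1.166]
force: [-0.8, -1.0, 0.3]
width: 0.0528
grasp_force: 0.0
```

```bash
python3 - <<'E'
from low import *
log(); th=lidang()
for n in("top","scene"):
    c,P=shot(n); P=w2b(P)*1000; m=(P[...,2]>120)&(P[...,2]<165)&(abs(P[...,0]+12)<100)&(abs(P[...,1])<145)
    A=np.c_[P[m][:,0],P[m][:,1],np.ones(m.sum())]; k=np.linalg.lstsq(A,P[m][:,2],rcond=None)[0]; print(n,"slope x,y",k[:2].round(4),"z",k[2].round(1))
    W=O+(P/1000)@B.T; H=W[...,2]; Ob=(H>.01)&(H<.3)&(W[...,0]>.25)&(W[...,0]<1.1)
    if n=="top":
        cc=cv2.connectedComponentsWithStats(Ob.astype(np.uint8))
        for i in range(1,cc[0]):
            if cc[2][i,4]>150: mm=cc[1]==i; print(cc[2][i],rect(W,mm))
    if n=="scene": cv2.imwrite("pics/z.png",cv2.resize(c[:,:,::-1],(800,600)))
E
```

```text
t 40.73 box [-111.4  202.   204.4] tau 90.2 ty [-0.011  0.709 -0.705] F(box) [-0.7 -1.1  0.3] w 0.0528 gf 0.0 q [-1.03  0.69  0.49  1.49  0.25  1.58  0.79]
lid angle~ 0.009 851 3315
top slope x,y [-0.0015 -0.0005] z 138.2
[ 225  132  112   87 7090] (array([581.9, -50.3]), array([310.4, 223.5]), 80.11)
[ 360  142   46   45 1592] (array([ 633.4, -368.8]), array([138.9, 127.2]), 15.24)
[146 180  30   9 185] (array([511.4, 289.7]), array([86.6, 21.3]), 88.3)
[362 223  30  30 699] (array([ 402.1, -361. ]), array([91.7, 92.8]), 50.38)
[176 234  51  21 813] (array([368.4, 194.6]), array([ 53.3, 158.7]), 7.31)
scene slope x,y [0.0004 0.0018] z 140.5
```

View pics/z.png

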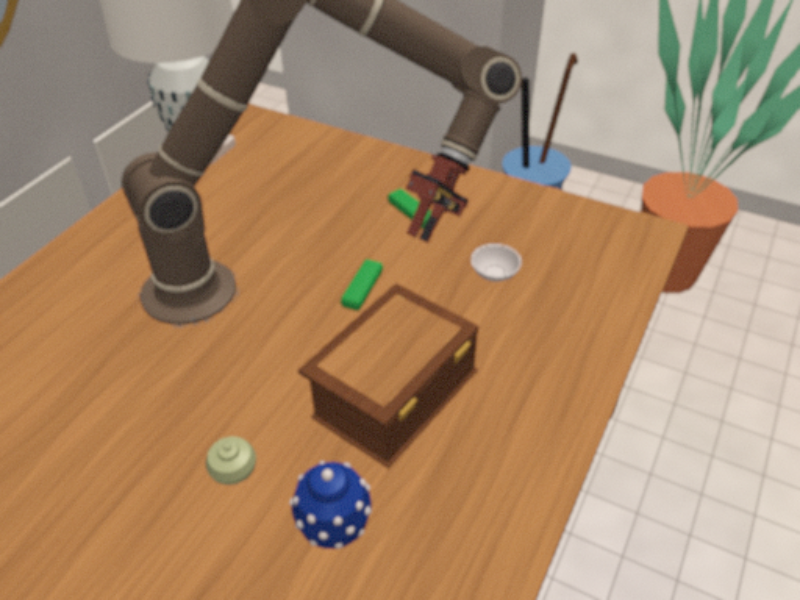

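The scene picture shows the lid flat and shut (390,350), the jars at (230,460) and (331,503) and the bowl at (496,262) where they stood, and the gripper clear at (435,200). I hand the job in.

```bash
python3 -c "
from bench import order
print(order.job_done())"
```

```text
the job is handed in; nothing more can be done
None
```

The teal case lies flat and lengthwise in the box, clear of the stay; the stay was locked and later broken, the lid was lowered under control and is fully shut, the jars and bowl stand where they were, and the job is handed in (about 41 s of robot time).

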